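# Load the door-lock dispatch rail

### The job

First push the spring-loaded stop of the rail down by its black knob and slide the knob under the hook, so that the stop stays down by itself. Then pick up every door-lock unit that is there and feel its weight: slide each heavy one (complete, about 420 g) through the mouth into the rail until it is wholly past the stop, and stand each light one (an empty shell, about 140 g) upright in the grey tray. When all are sorted, slide the knob back out so that the stop springs up again behind the loaded units; leave the other things on the counter alone.

Things in the scene. Friction and masses are not known exactly. Their poses are not given: they have to be found in the camera images.
- rail: Fixed aluminium channel along its own y, mouth at -y, end wall at +y. Origin: on the counter under the channel's centre line; z up. Floor 34 mm above the counter; inside width 57 mm (walls 6 mm thick) from y = -75 to +111 mm. Lips along the walls hang over the channel 13 mm above its floor, 5 mm thick (top 52 mm above the counter), leaving a 37 mm wide slot open above.
- rail_mouth (a point): On the floor of the open apron before the channel, centre line (rail y = -112 mm): where the middle of a unit's underside can be set down from above. No lips here; the apron runs from rail y = -145 to the walls at -75 mm, between flared guides 10 mm high, about 82 mm apart outside and 58 mm at the walls. Axes as the rail.
- rail_stop (a point): On the channel floor where the stop, a steel bar 10 mm thick across the channel, comes up (rail y = -60 mm); 9 mm above the floor when up, below the floor when pressed. From its inner face to the end wall are 166 mm: room for three units in a row. Axes as the rail.
- rail_end (a point): On the channel's floor at the foot of the end wall's inner face (rail y = +111 mm), centre line. Axes as the rail.
- hook (a point): Top middle of the dark fixed hook beside the channel, 42 mm above the counter, 36 mm (rail x) by 38 mm (rail y, from 13 mm before this point to 25 mm beyond). Its overhang is 8 mm thick. Axes as the rail.
- plunger (a joint): How far the stop is pushed down: 0 = up (spring, about 5 N), grows downward to 0.016 m at most (about 11 N). Held by the hook it rests at about 0.012 m; the knob can pass under the hook only when pushed beyond 0.012 m.
- keeper (a joint): How far the knob with its keeper tongue is slid along the rail's +y, towards and under the hook: 0 = free, 0.022 m = fully under the hook. Light friction (about 1.5 N); it stays where it is left.
- keeper_grip (a point): Point to grip on the black square knob (22 x 22 mm, 52 mm tall), 14 mm below its top and on its axis; it moves with the plunger and keeper (84 mm above the counter when up). Axes as the rail.
- tray: Grey open tray for the light shells, fixed, 170 mm (its x) by 210 mm (its y), 45 mm high, walls and floor 5 mm. Origin: centre of its underside; z up.
- unit_1_mid (a point): Door-lock unit: black foot plate 50 mm (its x) by 52 mm (its y), 8 mm thick, with a white block 44 mm (x) by 26 mm (y) on it, 64 mm tall in all. All units look alike; heavy or light can only be felt. The point is on its axis, 32 mm above its underside; z up. Grip the white block across its 26 mm (along the unit's y), near the top. It fits the rail with its x along the rail's y, either way round. May be absent.
- unit_2_mid (a point): Door-lock unit: black foot plate 50 mm (its x) by 52 mm (its y), 8 mm thick, with a white block 44 mm (x) by 26 mm (y) on it, 64 mm tall in all. All units look alike; heavy or light can only be felt. The point is on its axis, 32 mm above its underside; z up. Grip the white block across its 26 mm (along the unit's y), near the top. It fits the rail with its x along the rail's y, either way round. May be absent.
- unit_3_mid (a point): Door-lock unit: black foot plate 50 mm (its x) by 52 mm (its y), 8 mm thick, with a white block 44 mm (x) by 26 mm (y) on it, 64 mm tall in all. All units look alike; heavy or light can only be felt. The point is on its axis, 32 mm above its underside; z up. Grip the white block across its 26 mm (along the unit's y), near the top. It fits the rail with its x along the rail's y, either way round. May be absent.
- unit_4_mid (a point): Door-lock unit: black foot plate 50 mm (its x) by 52 mm (its y), 8 mm thick, with a white block 44 mm (x) by 26 mm (y) on it, 64 mm tall in all. All units look alike; heavy or light can only be felt. The point is on its axis, 32 mm above its underside; z up. Grip the white block across its 26 mm (along the unit's y), near the top. It fits the rail with its x along the rail's y, either way round. May be absent.
- unit_5_mid (a point): Door-lock unit: black foot plate 50 mm (its x) by 52 mm (its y), 8 mm thick, with a white block 44 mm (x) by 26 mm (y) on it, 64 mm tall in all. All units look alike; heavy or light can only be felt. The point is on its axis, 32 mm above its underside; z up. Grip the white block across its 26 mm (along the unit's y), near the top. It fits the rail with its x along the rail's y, either way round. May be absent.
- bearing: Bystander: ball bearing; leave it where it is. Origin at its underside.
- shaft_seal: Bystander: rubber shaft seal; leave it where it is. Origin at its underside.
- carton: Bystander: carton; leave it where it is. Origin at its underside.
- shock_absorber: Bystander: shock absorber; leave it where it is. Origin at its underside.
- drain_pump: Bystander: drain pump; leave it where it is. Origin at its underside.
- screwdriver: Bystander: screwdriver; leave it where it is. Origin at its underside.

How it is judged (in metres and radians):
On the way, in this order (a step that is already met when the one before it is completed fails the run):
1. the stop is held down by the hook, with the hand away from the knob (value of joint plunger above 0.0095 m and value of joint keeper above 0.008 m and distance between the grasp point and keeper_grip above 0.04 m), for 0.3 s.
2. with the stop still down, every heavy unit is in the rail past the stop and every light one stands in the tray (value of joint plunger above 0.0095 m and ((x of unit_1_mid in the frame of rail between -0.008 and 0.008 m and y of unit_1_mid in the frame of rail between -0.034 and 0.092 m and z of unit_1_mid in the frame of rail between 0.058 and 0.074 m and angle between unit_1_mid's own z axis and vertical below 0.12 rad and contact force between unit_1 and rail above 2.7 N) or (x of unit_1_mid in the frame of tray between -0.08 and 0.08 m and y of unit_1_mid in the frame of tray between -0.1 and 0.1 m and z of unit_1_mid in the frame of tray between 0.025 and 0.048 m and angle between unit_1_mid's own z axis and vertical below 0.25 rad and contact force between unit_1 and tray below 2.7 N)) and ((x of unit_2_mid in the frame of rail between -0.008 and 0.008 m and y of unit_2_mid in the frame of rail between -0.034 and 0.092 m and z of unit_2_mid in the frame of rail between 0.058 and 0.074 m and angle between unit_2_mid's own z axis and vertical below 0.12 rad and contact force between unit_2 and rail above 2.7 N) or (x of unit_2_mid in the frame of tray between -0.08 and 0.08 m and y of unit_2_mid in the frame of tray between -0.1 and 0.1 m and z of unit_2_mid in the frame of tray between 0.025 and 0.048 m and angle between unit_2_mid's own z axis and vertical below 0.25 rad and contact force between unit_2 and tray below 2.7 N)) and ((x of unit_3_mid in the frame of rail between -0.008 and 0.008 m and y of unit_3_mid in the frame of rail between -0.034 and 0.092 m and z of unit_3_mid in the frame of rail between 0.058 and 0.074 m and angle between unit_3_mid's own z axis and vertical below 0.12 rad and contact force between unit_3 and rail above 2.7 N) or (x of unit_3_mid in the frame of tray between -0.08 and 0.08 m and y of unit_3_mid in the frame of tray between -0.1 and 0.1 m and z of unit_3_mid in the frame of tray between 0.025 and 0.048 m and angle between unit_3_mid's own z axis and vertical below 0.25 rad and contact force between unit_3 and tray below 2.7 N)) and ((x of unit_4_mid in the frame of rail between -0.008 and 0.008 m and y of unit_4_mid in the frame of rail between -0.034 and 0.092 m and z of unit_4_mid in the frame of rail between 0.058 and 0.074 m and angle between unit_4_mid's own z axis and vertical below 0.12 rad and contact force between unit_4 and rail above 2.7 N) or (x of unit_4_mid in the frame of tray between -0.08 and 0.08 m and y of unit_4_mid in the frame of tray between -0.1 and 0.1 m and z of unit_4_mid in the frame of tray between 0.025 and 0.048 m and angle between unit_4_mid's own z axis and vertical below 0.25 rad and contact force between unit_4 and tray below 2.7 N)) and ((x of unit_5_mid in the frame of rail between -0.008 and 0.008 m and y of unit_5_mid in the frame of rail between -0.034 and 0.092 m and z of unit_5_mid in the frame of rail between 0.058 and 0.074 m and angle between unit_5_mid's own z axis and vertical below 0.12 rad and contact force between unit_5 and rail above 2.7 N) or (x of unit_5_mid in the frame of tray between -0.08 and 0.08 m and y of unit_5_mid in the frame of tray between -0.1 and 0.1 m and z of unit_5_mid in the frame of tray between 0.025 and 0.048 m and angle between unit_5_mid's own z axis and vertical below 0.25 rad and contact force between unit_5 and tray below 2.7 N))), for 0.3 s.
At the end, for the whole second after the job is handed in: Stop up again (plunger within 3 mm of 0) and knob slid back out (keeper within 6 mm of 0); every heavy unit upright on the rail's floor between stop and end wall; every light unit upright in the tray (tilt under 0.25 rad). A unit is heavy if it loads what it stands on with more than 2.7 N (value of joint plunger below 0.003 m and value of joint keeper below 0.006 m and ((x of unit_1_mid in the frame of rail between -0.008 and 0.008 m and y of unit_1_mid in the frame of rail between -0.034 and 0.092 m and z of unit_1_mid in the frame of rail between 0.058 and 0.074 m and angle between unit_1_mid's own z axis and vertical below 0.12 rad and contact force between unit_1 and rail above 2.7 N) or (x of unit_1_mid in the frame of tray between -0.08 and 0.08 m and y of unit_1_mid in the frame of tray between -0.1 and 0.1 m and z of unit_1_mid in the frame of tray between 0.025 and 0.048 m and angle between unit_1_mid's own z axis and vertical below 0.25 rad and contact force between unit_1 and tray below 2.7 N)) and ((x of unit_2_mid in the frame of rail between -0.008 and 0.008 m and y of unit_2_mid in the frame of rail between -0.034 and 0.092 m and z of unit_2_mid in the frame of rail between 0.058 and 0.074 m and angle between unit_2_mid's own z axis and vertical below 0.12 rad and contact force between unit_2 and rail above 2.7 N) or (x of unit_2_mid in the frame of tray between -0.08 and 0.08 m and y of unit_2_mid in the frame of tray between -0.1 and 0.1 m and z of unit_2_mid in the frame of tray between 0.025 and 0.048 m and angle between unit_2_mid's own z axis and vertical below 0.25 rad and contact force between unit_2 and tray below 2.7 N)) and ((x of unit_3_mid in the frame of rail between -0.008 and 0.008 m and y of unit_3_mid in the frame of rail between -0.034 and 0.092 m and z of unit_3_mid in the frame of rail between 0.058 and 0.074 m and angle between unit_3_mid's own z axis and vertical below 0.12 rad and contact force between unit_3 and rail above 2.7 N) or (x of unit_3_mid in the frame of tray between -0.08 and 0.08 m and y of unit_3_mid in the frame of tray between -0.1 and 0.1 m and z of unit_3_mid in the frame of tray between 0.025 and 0.048 m and angle between unit_3_mid's own z axis and vertical below 0.25 rad and contact force between unit_3 and tray below 2.7 N)) and ((x of unit_4_mid in the frame of rail between -0.008 and 0.008 m and y of unit_4_mid in the frame of rail between -0.034 and 0.092 m and z of unit_4_mid in the frame of rail between 0.058 and 0.074 m and angle between unit_4_mid's own z axis and vertical below 0.12 rad and contact force between unit_4 and rail above 2.7 N) or (x of unit_4_mid in the frame of tray between -0.08 and 0.08 m and y of unit_4_mid in the frame of tray between -0.1 and 0.1 m and z of unit_4_mid in the frame of tray between 0.025 and 0.048 m and angle between unit_4_mid's own z axis and vertical below 0.25 rad and contact force between unit_4 and tray below 2.7 N)) and ((x of unit_5_mid in the frame of rail between -0.008 and 0.008 m and y of unit_5_mid in the frame of rail between -0.034 and 0.092 m and z of unit_5_mid in the frame of rail between 0.058 and 0.074 m and angle between unit_5_mid's own z axis and vertical below 0.12 rad and contact force between unit_5 and rail above 2.7 N) or (x of unit_5_mid in the frame of tray between -0.08 and 0.08 m and y of unit_5_mid in the frame of tray between -0.1 and 0.1 m and z of unit_5_mid in the frame of tray between 0.025 and 0.048 m and angle between unit_5_mid's own z axis and vertical below 0.25 rad and contact force between unit_5 and tray below 2.7 N))); the robot touches nothing.
It fails at once if a bystander is shifted by more than 60 mm (distance of any of bearing, shaft_seal, carton, shock_absorber, drain_pump, screwdriver from where it was at the start of the episode above 0.06 m).
Of unit_1, unit_2, unit_3, unit_4, unit_5 only 4 to 5 are there at a start; the rules pass over those that are not, and their reading is None.
At some moment in a run one of unit_1, unit_2, unit_3, unit_4, unit_5 may be knocked a few centimetres aside while the robot is not near it.
It also fails if it takes over 210 s, if anything falls off the work surface, if the arm or the gripper's body presses on something with over 40 N, if the wrist force passes 120 N, or if a joint passes its speed limit or range.

### The arm

A 7-joint arm with a two-finger parallel gripper is mounted at the origin on the work surface. World frame = base frame: x ahead of the robot, y to its left, z up, the work surface at z = 0. Lengths are in mm, angles in rad, forces in N, time in s.
With the tool pointing down it reaches from about 425 to 925 mm from the base axis. Payload 6.8 kg.
Tool frame: the origin (TCP) lies at the centre of the arm's flange, where the gripper is bolted on; the fingertips stand 182 mm ahead of it and the grasp point (between the pads) lies 163 mm ahead of it; z points along the fingers, x is the direction in which the jaws open and shut, and the axes are right-handed (so a half turn about z gives the same grasp; the last joint's range is limited). The gripper opens to 88 mm and grips with 3 to 60 N. Pads are 20 mm wide; open, the fingers measure 115 mm over their backs; the gripper's body (75 mm by 178 mm) begins 61 mm behind the grasp point.
Start: joints at [-1.356, 0.477, 0.022, 1.555, -0.011, 1.109, -0.083], TCP at [214.124, 640.151, 404.664] pointing down, gripper open.
Joint ranges: [-2.96, 2.96], [-0.34, 2.1], [-1.41, 1.46], [0.24, 2.44], [-1.37, 4.51], [0.17, 1.92], [-2.96, 2.96]. Speed limits (rad/s): [2.39, 2.39, 3.14, 3.14, 3.14, 3.14, 3.14].

### API

Orientations are given as a unit quaternion [x, y, z, w].
In Python, from station import manip, eyes, order, finder gives the robot as it stands.
- The arm moves only by the shell command python3 -m crank 'ROWS' [OPENING]. ROWS is JSON, a list of rows, each a list of 2 entries, a list of its own where there are three numbers: the shift along the world's x, y, z in mm, then the turn about the world's z in degrees. A call has 1 to 8 rows; each row shifts and turns the commanded pose from where the row before left it; what a row does not reach is not made up. A row lasts 1/8 s, in which the tool goes at most 62.5 mm and 10.7 degrees, less where a joint would pass 70% of its speed; a pose out of reach is approached as far as the arm can. A call is refused whole if a number of a shift passes 62.5 or a number of a turn 10.7, either way. A call with a gripper value outside its range is refused whole. OPENING is the finger opening in mm, from 0 to 87.8, set as the call begins (- or left out, the last holds). The fingers move at their own pace and stop on an object; the grip force is fixed at half the most. Time passes only in rows, so rows that do not move let the fingers close. It gives the time, the measured TCP pose, the force and the opening at its end, in the units of the state.
- manip.get_obs(): the state, without advancing time (a new reading comes with each control period).
- eyes.get_image(name): name is "scene" or "top" or "wrist"; returns a dict with "img" (400x640x3 uint8, red, green, blue), "z_map" (400x640 float32, mm along the optical axis (not along the pixel's ray), 0 where there is no reading), "camera_matrix" (3x3 intrinsics, pixels), "rvec" (rotation vector, rad) and "tvec" (3), from world to camera coordinates, as OpenCV has them. Camera axes: x right, y down, z forward; pixel columns grow to the right and rows downward; lengths in mm; the calibration is good to about 2 mm. A picture is of the moment at which its call begins.
- order.close_job(): hands the job in, once; it reports no verdict.
Trained networks look in a picture, given as the dict that the camera call returned (one of the last four; its "shot" number tells which), for a name from the list of things; names that differ only in an ending like _2 or _b are one class to them, and where a whole thing is asked for, a point or a joint stands for the part that bears it (a point fixed in the world has none). Each returns a list of dicts, best first, with "conf" (0 to 1); they miss things now and then, are a little off and sometimes report something else, mostly with a low value. They report only what shows in the picture. A call takes as long as a camera call.
- finder.recognise(picture, query): "pixel" ([column, row] in pixels, amid what is visible of it).
- finder.outline_of(picture, query): "mask" (400x640 bool, what is visible of it) and "pixel" ([column, row] in pixels, amid what is visible of it).
- finder.tip_of(picture, query): "pixel" ([column, row] in pixels: a listed point, or the origin of a listed thing).
The state is a dict: "time": time; "joint_positions": joint angles; "qvel": joint speeds; "tau": joint torques, N m; "ee_pos": TCP position; "ee_rot": TCP orientation; "contact_force": force on the tool from outside, world axes, zero at the start; "ft_torque": the same for the moment, N m; "width": finger opening in mm.
Only numpy, scipy, OpenCV 4.12 (cv2) and the standard library are available. Lean on these libraries where they do the work, as an engineer would, in place of code of your own. Each camera call takes 0.05 s, during which the arm holds its last target.

## Working session

There is one attempt and no reset: what is moved stays moved. The work goes in short steps, Python scripts to look and compute and a shell command to move; the robot and the scene stay as the last step left them, time stands still between calls to the robot, and variables do not carry over. Pictures are saved under pics/ and viewed, and the job is handed in when it is done.

```bash
ls; mkdir -p pics; cat > h.py <<'E'
import numpy as np, cv2
from station import manip, eyes, order, finder
def shot(name,fn=None):
    p=eyes.get_image(name)
    if fn: cv2.imwrite('pics/'+fn,p['img'][:,:,::-1])
    return p
def w(p,px,z=None,plane=None):
    K=np.array(p['camera_matrix']);R=cv2.Rodrigues(np.array(p['rvec'],float))[0];t=np.array(p['tvec'],float).reshape(3)
    r=np.linalg.solve(K,np.array([px[0],px[1],1.0]))
    C=-R.T@t; d=R.T@r
    if plane is not None: return C+d*(plane-C[2])/d[2]
    u,v=int(round(px[0])),int(round(px[1]))
    z=p['z_map'][v,u] if z is None else z
    return R.T@(r*z-t)
def proj(p,P):
    q=cv2.projectPoints(np.array(P,float).reshape(-1,3),np.array(p['rvec'],float),np.array(p['tvec'],float),np.array(p['camera_matrix']),None)[0]
    return q.reshape(-1,2)
def cloud(p):
    K=np.array(p['camera_matrix']);R=cv2.Rodrigues(np.array(p['rvec'],float))[0];t=np.array(p['tvec'],float).reshape(3)
    v,u=np.mgrid[0:400,0:640]; z=p['z_map']
    X=np.stack([(u-K[0,2])/K[0,0]*z,(v-K[1,2])/K[1,1]*z,z],-1)
    W=(X-t)@R; W[z==0]=np.nan
    return W
E
python3 - <<'E'
from h import *
o=manip.get_obs();print(o)
for n in ['scene','top','wrist']: 
    p=shot(n,n+'0.png'); print(n,p['camera_matrix'],p['rvec'],p['tvec'])
E
```

```text
pics
{'time': 0.0, 'joint_positions': array([-1.35612706,  0.47782173,  0.02230691,  1.5564638 , -0.01148247,
        1.1093192 , -0.0830889 ]), 'qvel': array([-0.00067401, -0.00016068, -0.00134307, -0.0010983 ,  0.0029161 ,
        0.00013235,  0.00073102]), 'tau': array([-2.80805134e-04, -5.82843053e+01,  1.53389499e+00, -2.72612375e+01,
       -5.44692320e-02,  1.69265148e-02,  1.64389762e-04]), 'ee_pos': array([213.99418542, 639.88362231, 403.6610804 ]), 'ee_rot': array([ 8.11519225e-01,  5.84324961e-01, -7.20939850e-04,  6.06496489e-04]), 'contact_force': array([ 0.87918422,  0.55035573, -0.09848244]), 'ft_torque': array([-0.02369299,  0.04703015, -0.01206132]), 'width': 87.79846212445543}
scene [[447.18532998   0.         321.5411269 ]
 [  0.         447.18532998 199.6956396 ]
 [  0.           0.           1.        ]] [ 1.16143763  2.24876003 -1.03146801] [ 308.72822571 -242.37337711 1697.78474322]
top [[468.00424256   0.         316.26815733]
 [  0.         468.00424256 193.53557296]
 [  0.           0.           1.        ]] [ 2.17217737 -2.12575882  0.19455581] [ -20.73819723  570.50900032 1031.09751688]
wrist [[317.34728952   0.         315.78111366]
 [  0.         317.34728952 202.56783246]
 [  0.           0.           1.        ]] [-2.34282015 -1.68855573 -0.25075991] [-673.5853977   -35.39090199  391.49810385]
```

View pics/top0.png

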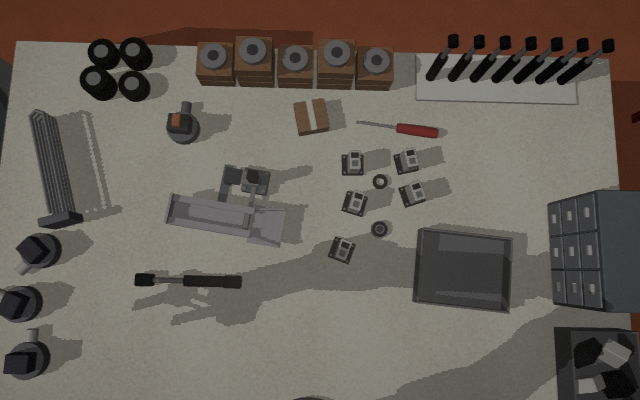

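View pics/scene0.png

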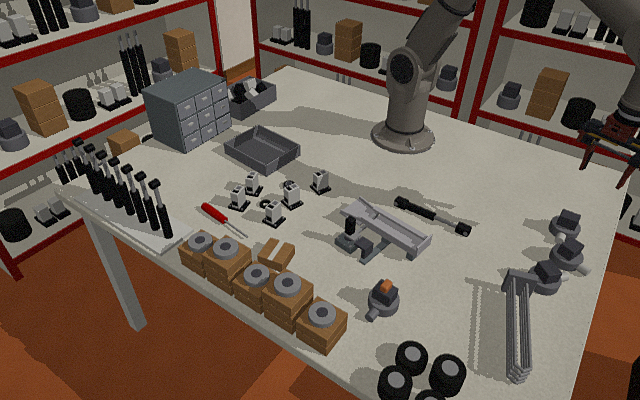

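View pics/wrist0.png

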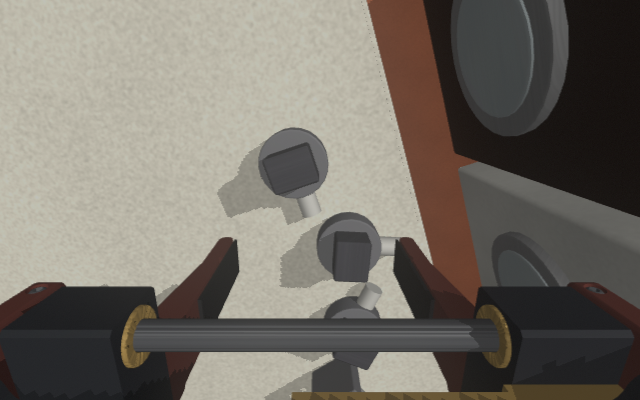

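Top view: five units at about (352,163), (406,161), (354,203), (412,194) and (342,250). The rail runs from (285,230), its mouth, to (170,210). The knob is near (235,180) and the tray near (463,270). Next I'll measure positions.

```bash
python3 - <<'E'
from h import *
for cam in ['top','scene']:
  p=shot(cam)
  for q in ['unit_1_mid','rail','rail_mouth','rail_stop','rail_end','hook','keeper_grip','tray','bearing','shaft_seal','carton','shock_absorber','drain_pump','screwdriver']:
    zz={'unit_1_mid':32,'rail':0,'rail_mouth':34,'rail_stop':34,'rail_end':34,'hook':42,'keeper_grip':84}.get(q,0)
    print(cam,q,[(np.round(d['pixel']).tolist(),round(d['conf'],2),np.round(w(p,d['pixel'],plane=zz)).tolist()[:2]) for d in finder.tip_of(p,q)[:7]])
  p['img'];np.save(cam+'W.npy',cloud(p)); cv2.imwrite(f'pics/{cam}c.png',cv2.resize(p['img'][110:290,130:530,::-1] if cam=='top' else p['img'][140:290,190:480,::-1],None,fx=2,fy=2))
E
```

```text
top unit_1_mid [([408.0, 160.0], 0.85, [658.0, -225.0]), ([224.0, 221.0], 0.6, [504.0, 201.0]), ([380.0, 183.0], 0.3, [602.0, -157.0])]
top rail [([227.0, 220.0], 0.96, [509.0, 200.0]), ([268.0, 225.0], 0.49, [500.0, 104.0])]
top rail_mouth [([267.0, 225.0], 0.94, [498.0, 102.0])]
top rail_stop [([245.0, 222.0], 0.94, [504.0, 153.0]), ([172.0, 207.0], 0.7, [533.0, 322.0])]
top rail_end [([175.0, 207.0], 0.88, [533.0, 316.0]), ([352.0, 157.0], 0.44, [661.0, -90.0])]
top hook [([233.0, 175.0], 0.93, [611.0, 185.0]), ([172.0, 209.0], 0.57, [529.0, 321.0])]
top keeper_grip [([251.0, 172.0], 0.61, [609.0, 139.0]), ([341.0, 252.0], 0.58, [437.0, -63.0])]
top tray [([457.0, 270.0], 0.62, [403.0, -344.0])]
top bearing [([380.0, 229.0], 0.62, [497.0, -164.0])]
top shaft_seal [([378.0, 184.0], 0.47, [605.0, -157.0])]
top carton [([313.0, 122.0], 0.8, [755.0, 3.0]), ([237.0, 176.0], 0.57, [617.0, 181.0])]
top shock_absorber [([192.0, 278.0], 0.97, [374.0, 276.0]), ([182.0, 128.0], 0.48, [733.0, 320.0])]
top drain_pump [([186.0, 128.0], 0.92, [733.0, 311.0]), ([406.0, 160.0], 0.48, [667.0, -227.
[... 315 characters left out ...]
8.0, 152.0]), ([264.0, 205.0], 0.61, [646.0, -134.0])]
scene rail_end [([421.0, 248.0], 0.66, [532.0, 319.0])]
scene hook [([361.0, 241.0], 0.56, [612.0, 179.0])]
scene keeper_grip [([353.0, 222.0], 0.48, [599.0, 141.0]), ([290.0, 198.0], 0.42, [618.0, -57.0])]
scene tray [([260.0, 156.0], 0.6, [420.0, -347.0])]
scene bearing [([288.0, 184.0], 0.36, [493.0, -168.0])]
scene shaft_seal [([267.0, 206.0], 0.63, [615.0, -153.0])]
scene carton [([278.0, 261.0], 0.95, [769.0, 15.0]), ([378.0, 301.0], 0.65, [726.0, 301.0])]
scene shock_absorber [([433.0, 218.0], 0.89, [363.0, 286.0])]
scene drain_pump [([379.0, 301.0], 0.76, [727.0, 304.0])]
scene screwdriver [([223.0, 225.0], 0.7, [755.0, -200.0])]
```

```bash
python3 - <<'E'
import numpy as np,cv2
W=np.load('topW.npy')
im=cv2.imread('pics/top0.png')[110:290,130:530]
cv2.imwrite('pics/topz.png',cv2.resize(im,(800,360),interpolation=cv2.INTER_CUBIC))
np.set_printoptions(linewidth=200)
print('z sample counter',[np.round(W[r,c],1) for r,c in [(330,300),(150,330),(250,380)]])
H=np.nan_to_num(W[...,2])
# units top ~64
m=((H>57)&(H<70)).astype(np.uint8)
n,l,s,c=cv2.connectedComponentsWithStats(m)
for i in range(1,n):
    if s[i,4]>25 and 140<c[i][1]<320 and 150<c[i][0]<530:
        q=W[l==i]; r=cv2.minAreaRect(q[:,:2].astype(np.float32)); print(np.round(c[i]),s[i,4],np.round(np.nanmedian(q,0),1),[np.round(a,1) for a in r])
E
```

```text
z sample counter [array([260.5,  21.7,  -2.6]), array([686.6, -40.8,  -1.4]), array([ 446.6, -162.1,    2.4])]
[411. 157.] 222 [ 658.5 -224.1   63.3] [array([ 659.1, -224.7]), array([44.5, 26.6]), np.float64(13.5)]
[355. 159.] 225 [650.1 -94.9  63.4] [array([650.2, -94.3]), array([44. , 25.7]), np.float64(0.9)]
[417. 190.] 226 [ 581.1 -236.9   63.3] [array([ 581.2, -238.1]), array([43.5, 26.9]), np.float64(18.9)]
[357. 200.] 221 [ 555.2 -100.4   63.3] [array([ 555.9, -100.5]), array([26. , 44.1]), np.float64(74.0)]
[168. 208.] 104 [528.6 321.9  62.8] [array([528.8, 322.7]), array([ 8.7, 66.6]), np.float64(82.8)]
[343. 249.] 232 [444.6 -70.1  63.6] [array([444.9, -70.8]), array([26.1, 44. ]), np.float64(69.7)]
```

View pics/topz.png

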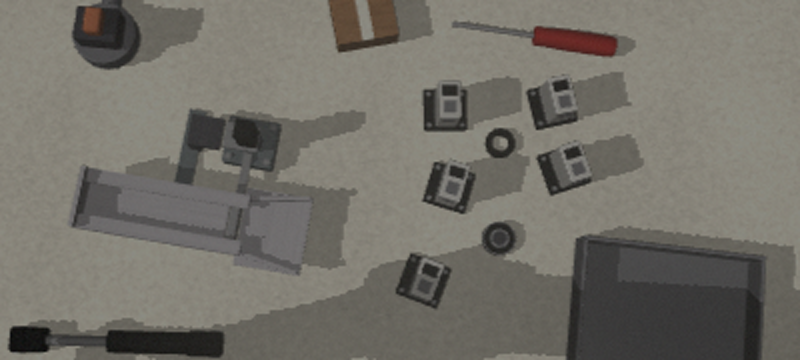

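```bash
python3 - <<'E'
import numpy as np,cv2
W=np.load('topW.npy');np.set_printoptions(linewidth=200,suppress=True,precision=1)
H=np.nan_to_num(W[...,2])
def roi(z0,z1,x0,x1,y0,y1): 
    m=(H>z0)&(H<z1)&(W[...,0]>x0)&(W[...,0]<x1)&(W[...,1]>y0)&(W[...,1]<y1); return W[m]
lip=roi(48,57,440,580,80,340)
print('lip',len(lip),[np.array(a) for a in cv2.minAreaRect(lip[:,:2].astype(np.float32))])
end=roi(59,70,490,580,300,345);print('end',[np.array(a) for a in cv2.minAreaRect(end[:,:2].astype(np.float32))])
k=roi(85,110,560,660,90,220);print('knob',len(k),np.median(k,0),[np.array(a) for a in cv2.minAreaRect(k[:,:2].astype(np.float32))])
h=roi(38,47,560,680,100,250);print('hook',len(h),np.median(h,0),[np.array(a) for a in cv2.minAreaRect(h[:,:2].astype(np.float32))])
t=roi(38,52,250,560,-480,-200);r=cv2.minAreaRect(t[:,:2].astype(np.float32));print('tray',len(t),[np.array(a) for a in r])
# lip/walls edges: rail coords with assumed yaw
for yaw in [-8.5,-9,-9.5,-10,-10.5]:
    a=np.radians(yaw); ex=np.array([np.cos(a),np.sin(a)]);ey=np.array([-ex[1],ex[0]])
    x=lip[:,:2]@ex;y=lip[:,:2]@ey
    sel=(y>np.percentile(y,10))&(y<np.percentile(y,85)); hi=x>np.median([x.min(),x.max()])
    print(yaw,[round(np.polyfit(y[sel&s],x[sel&s],1)[0],4) for s in (hi,~hi)],[np.percentile(x[sel&s],[2,50,98]) for s in (hi,~hi)],np.percentile(y,[1,99]))
fl=roi(30,37.5,440,580,60,340)
a=np.radians(-9.3);ex=np.array([np.cos(a),np.sin(a)]);ey=np.array([-ex[1],ex[0]])
print('floor',np.percentile(fl[:,:2]@ex,[1,50,99]),np.percentile(fl[:,:2]@ey,[1,50,99]))
E
```

```text
lip 1171 [array([512.2, 209.1]), array([226.6,  70.7]), array(81.)]
end [array([528.8, 322.7]), array([ 8.7, 66.6]), array(82.8)]
knob 110 [600.8 134.7  96.9] [array([602. , 135.8]), array([22.2, 22.2]), array(82.3)]
hook 341 [605.7 178.   41.9] [array([605.9, 163.5]), array([83.6, 36.8]), array(80.6)]
tray 854 [array([ 434.7, -338.9]), array([236.5, 227.9]), array(84.6)]
-8.5 [np.float64(0.001), np.float64(0.0008)] [array([494.2, 502. , 509.9]), array([441.3, 449.1, 456.8])] [210.3 394.8]
-9 [np.float64(-0.0082), np.float64(-0.0075)] [array([491.6, 499.4, 507.3]), array([438.6, 446.4, 454.3])] [214.4 399. ]
-9.5 [np.float64(-0.0167), np.float64(-0.0162)] [array([488.6, 496.7, 504.9]), array([435.8, 443.8, 451.8])] [218.5 403.1]
-10 [np.float64(-0.0266), np.float64(-0.0246)] [array([485.7, 493.9, 502.6]), array([432.7, 441. , 449.5])] [222.6 407.2]
-10.5 [np.float64(-0.0348), np.float64(-0.0326)] [array([482.6, 491.3, 500.2]), array([429.7, 438.3, 447.1])] [226.4 411.4]
floor [429.6 472.3 515.8] [146.1 240.5 399.5]
```

Rail yaw is about -8.5°, with its origin near (512.4, 211.2). The knob is at (602, 136). I'll move above the knob.

```bash
python3 -m crank '[[[35,-46,0],-10],[[35,-46,0],-10],[[35,-46,0],-10],[[35,-46,0],-10],[[35,-46,0],-10],[[35,-46,0],-10],[[35,-46,0],-10],[[35,-46,0],-10]]' 50; python3 -m crank '[[[36,-45,0],0],[[36,-45,0],0],[[36,-46,0],0],[[0,0,0],0]]'
```

```text
time: 2.65
ee_pos: [495.0, 270.6, 405.0]
ee_rot: [0.997, -0.077, 0.0, -0.0]
contact_force: [1.0, 0.1, 0.4]
width: 49.4
time: 3.15
ee_pos: [604.2, 130.6, 405.1]
ee_rot: [0.997, -0.078, 0.001, 0.001]
contact_force: [0.4, -0.1, 0.4]
width: 49.9
```

```bash
python3 -m crank '[[[-2,5,-30],0.4],[[0,0,-30],0],[[0,0,-20],0],[[0,0,0],0]]'; python3 - <<'E'
from h import *
p=shot('wrist','w1.png');W=cloud(p);np.save('wW.npy',W)
H=np.nan_to_num(W[...,2])
m=(H>88)&(H<105)&(abs(W[...,0]-602)<40)&(abs(W[...,1]-136)<40)
print(m.sum(),np.median(W[m],0),cv2.minAreaRect(W[m][:,:2].astype(np.float32)),np.percentile(H[m],[10,90]))
E
```

```text
time: 3.65
ee_pos: [599.1, 142.1, 323.2]
ee_rot: [0.998, -0.07, -0.002, 0.0]
contact_force: [0.1, -1.1, 0.5]
width: 50.0
968 [602.28191397 139.50437097  96.9363028 ] ((602.2386474609375, 137.6866455078125), (22.095989227294922, 21.353525161743164), 82.0596923828125) [94.54469888 97.90677883]
```

View pics/w1.png

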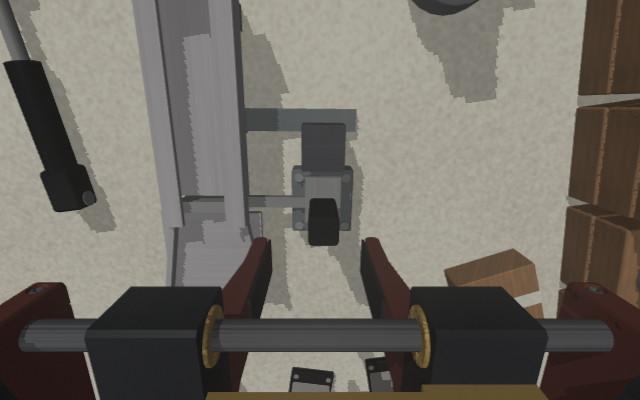

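```bash
python3 -m crank '[[[0,0,0],0],[[0,0,0],0]]'
```

```text
time: 3.95
ee_pos: [600.4, 141.3, 325.7]
ee_rot: [0.998, -0.071, 0.001, -0.0]
contact_force: [0.2, 0.5, -0.1]
width: 50.1
```

```bash
python3 -m crank '[[[2,-3.6,-20],-0.4],[[0,0,-20],0],[[0,0,-20],0],[[0,0,-17],0],[[0,0,0],0],[[0,0,0],0]]'; python3 - <<'E'
from h import *
p=shot('wrist','w2.png');p=shot('scene');cv2.imwrite('pics/s2.png',cv2.resize(p['img'][150:300,270:470,::-1],None,fx=4,fy=4))
E
```

```text
time: 4.7
ee_pos: [602.4, 137.5, 247.9]
ee_rot: [0.997, -0.074, 0.0, -0.0]
contact_force: [-0.1, -0.4, 1.4]
width: 50.0
```

View pics/w2.png

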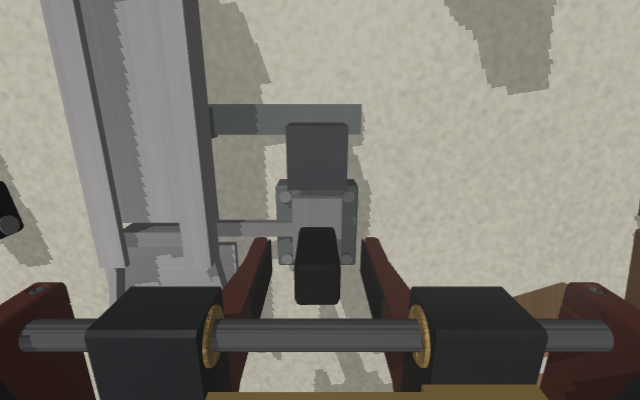

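View pics/s2.png

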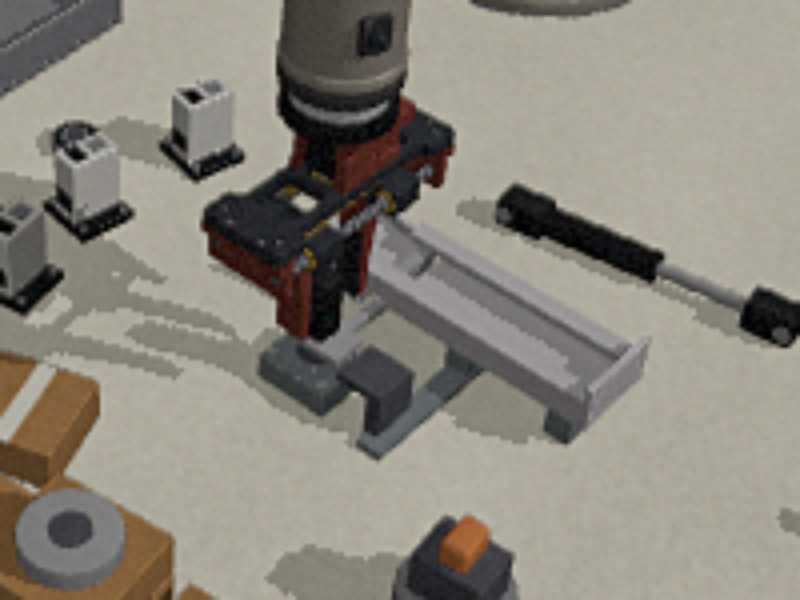

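The knob at (318,265) in the wrist view sits between the fingers. Closing.

```bash
python3 -m crank '[[[0,0,0],0],[[0,0,0],0],[[0,0,0],0],[[0,0,0],0],[[0,0,0],0]]' 10
```

```text
time: 5.42
ee_pos: [602.6, 137.5, 247.9]
ee_rot: [0.997, -0.074, 0.001, -0.0]
contact_force: [3.8, 0.3, -1.6]
width: 22.2
```

```bash
python3 -m crank '[[[0,0,-4],0],[[0,0,-4],0],[[0,0,-4],0],[[0,0,-3],0],[[0,0,0],0],[[0,0,0],0]]'
```

```text
time: 6.18
ee_pos: [602.7, 137.4, 233.9]
ee_rot: [0.997, -0.074, 0.001, -0.0]
contact_force: [0.7, -0.1, 10.5]
width: 21.8
```

```bash
python3 -m crank '[[[0.7,4.5,-0.5],0],[[0.7,4.5,0],0],[[0.7,4.5,0],0],[[0.7,4.5,0],0],[[0.5,3.5,0],0],[[0,0,0],0],[[0,0,0],0]]'
```

```text
time: 7.05
ee_pos: [606.0, 159.1, 233.4]
ee_rot: [0.997, -0.074, 0.001, -0.001]
contact_force: [-0.2, -0.9, 10.0]
width: 21.7
```

```bash
python3 -m crank '[[[0,0,1],0],[[0,0,0],0],[[0,0,0],0],[[0,0,0],0]]' 50; python3 -m crank '[[[0,0,20],0],[[0,0,30],0],[[0,0,30],0],[[-15,-40,30],0],[[-15,-40,0],0],[[0,0,0],0],[[0,0,0],0]]'; python3 - <<'E'
from h import *
p=shot('top');W=cloud(p);H=np.nan_to_num(W[...,2])
cv2.imwrite('pics/t3.png',cv2.resize(p['img'][110:290,130:530,::-1],None,fx=2,fy=2))
p=shot('scene');cv2.imwrite('pics/s3.png',cv2.resize(p['img'][150:300,270:470,::-1],None,fx=4,fy=4))
m=(H>70)&(H<110)&(abs(W[...,0]-602)<50)&(abs(W[...,1]-150)<50)
if m.sum(): print(m.sum(),np.median(W[m],0),cv2.minAreaRect(W[m][:,:2].astype(np.float32)))
E
```

```text
time: 7.55
ee_pos: [605.2, 159.1, 232.8]
ee_rot: [0.997, -0.074, -0.0, 0.0]
contact_force: [-0.5, 0.4, -0.7]
width: 50.1
time: 8.43
ee_pos: [575.6, 79.6, 344.1]
ee_rot: [0.997, -0.074, 0.001, -0.001]
contact_force: [0.4, 0.4, -0.3]
width: 50.1
```

View pics/s3.png

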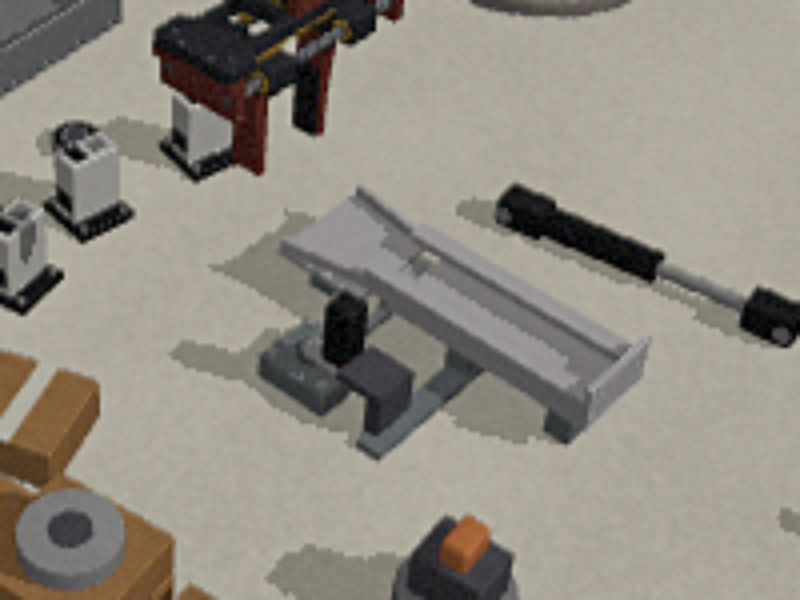

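View pics/t3.png

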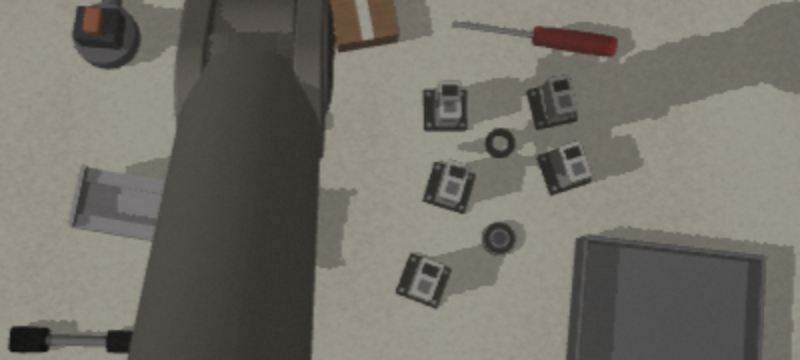

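The knob at (345,330) in the scene crop is now against the hook and the stop is down. First unit to pick: the one at (650,-94).

```bash
python3 -m crank '[[[9.3,-21.8,0],-10],[[9.3,-21.8,0],-10],[[9.3,-21.8,0],-10],[[9.3,-21.8,0],-10],[[9.3,-21.8,0],-10],[[9.3,-21.8,0],-10],[[9.3,-21.8,0],-10],[[9.3,-21.8,0],-10]]'; python3 -m crank '[[[0,0,-30],-0.5],[[0,0,-30],0],[[0,0,0],0],[[0,0,0],0]]'; python3 - <<'E'
from h import *
p=shot('wrist','w4.png');W=cloud(p)
H=np.nan_to_num(W[...,2])
m=(H>57)&(H<70)&(abs(W[...,0]-650)<40)&(abs(W[...,1]+94)<40)
print(m.sum(),np.median(W[m],0),cv2.minAreaRect(W[m][:,:2].astype(np.float32)))
p=shot('top','t4.png');W=cloud(p)
H=np.nan_to_num(W[...,2])
m=(H>80)&(H<95)&(abs(W[...,0]-605)<30)&(abs(W[...,1]-157)<40)
if m.sum():print(m.sum(),np.median(W[m],0),cv2.minAreaRect(W[m][:,:2].astype(np.float32)))
E
```

```text
time: 9.52
ee_pos: [650.8, -94.4, 342.7]
ee_rot: [0.715, -0.699, -0.0, 0.0]
contact_force: [0.3, 0.1, 0.7]
width: 50.0
time: 10.02
ee_pos: [650.5, -94.9, 284.0]
ee_rot: [0.714, -0.701, 0.0, -0.0]
contact_force: [0.6, -0.5, 0.2]
width: 50.0
2349 [652.93668931 -93.42330668  63.44816829] ((650.921630859375, -93.34849548339844), (43.9537467956543, 26.05497932434082), 1.356515884399414)
96 [604.69002302 156.60842778  85.31965899] ((605.1738891601562, 156.8608856201172), (20.807235717773438, 21.595815658569336), 80.12970733642578)
```

View pics/w4.png

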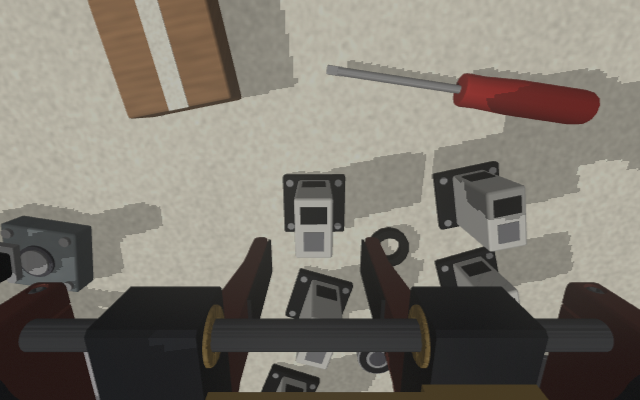

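The knob top reads z = 85, so the stop is held down. The unit is centred between the fingers at (314,215) in the wrist view. Going down to grip.

```bash
python3 -m crank '[[[0.4,1,-30],0.4],[[0,0,-30],0],[[0,0,-10.5],0],[[0,0,0],0],[[0,0,0],0]]'; python3 -m crank '[[[0,0,0],0],[[0,0,0],0],[[0,0,0],0],[[0,0,0],0]]' 15; python3 -m crank '[[[0,0,10],0],[[0,0,20],0],[[0,0,30],0],[[0,0,30],0],[[0,0,0],0],[[0,0,0],0],[[0,0,0],0],[[0,0,0],0]]'; python3 -m crank '[[[0,0,0],0]]'
```

```text
time: 10.75
ee_pos: [650.8, -94.7, 214.1]
ee_rot: [0.716, -0.698, 0.001, -0.001]
contact_force: [0.1, -0.4, 0.9]
width: 50.3
time: 11.25
ee_pos: [650.3, -94.3, 213.0]
ee_rot: [0.716, -0.698, 0.0, -0.0]
contact_force: [-0.6, 0.5, 3.1]
width: 26.0
time: 12.25
ee_pos: [649.9, -94.3, 301.7]
ee_rot: [0.716, -0.698, -0.001, 0.001]
contact_force: [-0.3, 0.7, -1.5]
width: 25.7
time: 12.38
ee_pos: [650.1, -94.3, 302.2]
ee_rot: [0.716, -0.698, -0.0, 0.0]
contact_force: [0.0, 0.1, -0.8]
width: 26.0
```

```bash
cat >> h.py <<'E'
def feel(n=8):
    f=[]
    for i in range(n):
        eyes.get_image('wrist'); f.append(manip.get_obs()['contact_force'][2])
    print('Fz',np.round(f,2),round(np.mean(f),2))
E
python3 -c "
from h import *
feel()"
```

```text
Fz [-2.36 -1.15 -1.56 -1.   -1.47 -0.99 -1.08 -1.17] -1.35
```

Light. Now the tray pose.

```bash
python3 - <<'E'
from h import *
W=np.load('topW.npy');im=cv2.imread('pics/top0.png')
for px in [(418,229),(512,236),(508,312),(413,305)]: 
    print(px)
p=shot('top','t5.png')
C=np.array([w(p,px,plane=45) for px in [(418,229),(512,236),(508,312),(413,305)]]);print(np.round(C,1),C.mean(0))
H=np.nan_to_num(W[...,2]);m=(H>38)&(H<50)
n,l,s,c=cv2.connectedComponentsWithStats(m.astype(np.uint8))
for i in range(1,n):
    if s[i,4]>200: q=W[l==i];print(np.round(c[i]),s[i,4],cv2.minAreaRect(q[:,:2].astype(np.float32)))
E
```

```text
(418, 229)
(512, 236)
(508, 312)
(413, 305)
[[ 494.3 -242.6   45. ]
 [ 482.9 -458.9   45. ]
 [ 313.1 -441.9   45. ]
 [ 324.6 -228.9   45. ]] [ 403.7253092  -343.04872491   45.        ]
[133.  50.] 587 ((908.5933227539062, 437.1513671875), (65.39653015136719, 66.48626708984375), 80.1483383178711)
[ 44. 162.] 360 ((628.5448608398438, 618.9520874023438), (241.64073181152344, 19.603900909423828), 13.86434555053711)
[ 57. 162.] 318 ((633.2364501953125, 589.964111328125), (238.32562255859375, 8.049946784973145), 17.377859115600586)
[238. 177.] 361 ((605.9251098632812, 163.48660278320312), (83.61866760253906, 36.7918586730957), 80.64146423339844)
[557. 254.] 362 ((449.200927734375, -561.2197875976562), (238.0489501953125, 15.400971412658691), 0.17728829383850098)
[466. 270.] 850 ((404.79571533203125, -348.5796203613281), (211.65475463867188, 170.23263549804688), 84.55831909179688)
[566. 364.] 214 ((204.089111328125, -566.1826171875), (6.533901691436768, 149.990234375), 88.97935485839844)
```

View pics/t5.png

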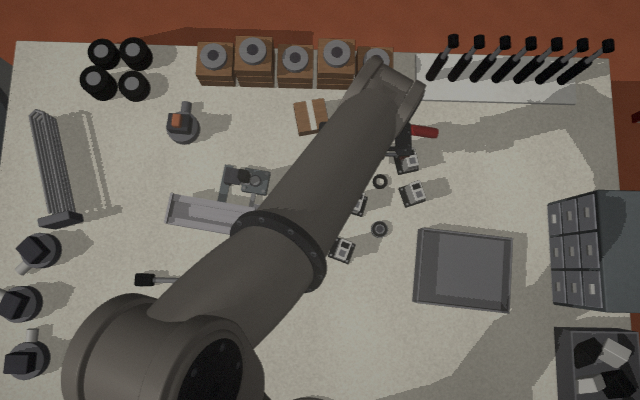

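The tray is centred at (404.8,-348.6), yaw -5.4°. I'll place this light one at (446,-297).

```bash
python3 -m crank '[[[-30,-30,5],-7],[[-41,-41,0],0],[[-41,-41,0],0],[[-41,-41,0],0],[[-36,-35,0],0],[[-15.3,-15,0],0],[[0,0,0],0]]'; python3 -m crank '[[[0,0,-30],0],[[0,0,-30],0],[[0,0,-18],0],[[0,0,0],0],[[0,0,0],0],[[0,0,0],0]]'
```

```text
time: 13.7
ee_pos: [445.4, -298.1, 307.9]
ee_rot: [-0.671, 0.742, -0.0, 0.0]
contact_force: [1.5, -0.2, -2.1]
width: 25.7
time: 14.45
ee_pos: [446.4, -297.5, 230.6]
ee_rot: [-0.672, 0.741, -0.001, 0.0]
contact_force: [-0.0, -0.1, -2.5]
width: 25.8
```

```bash
python3 -m crank '[[[0,0,-8],0],[[0,0,-3.5],0],[[0,0,0],0],[[0,0,0],0]]'; python3 -m crank '[[[0,0,0],0],[[0,0,0],0],[[0,0,0],0]]' 46; python3 -m crank '[[[0,0,15],0],[[0,0,30],0],[[0,0,30],0],[[0,0,20],0],[[0,0,0],0]]'; python3 - <<'E'
from h import *
p=shot('wrist','w6.png');shot('top','t6.png')
W=cloud(p);H=np.nan_to_num(W[...,2])
m=(H>60)&(H<78)&(abs(W[...,0]-446)<40)&(abs(W[...,1]+297)<40)
print(m.sum(),np.median(W[m],0),cv2.minAreaRect(W[m][:,:2].astype(np.float32)))
E
```

```text
time: 14.95
ee_pos: [445.9, -297.4, 218.0]
ee_rot: [-0.672, 0.741, 0.0, -0.0]
contact_force: [-0.7, -0.5, -0.4]
width: 25.6
time: 15.32
ee_pos: [445.9, -297.4, 218.2]
ee_rot: [-0.672, 0.741, -0.0, 0.0]
contact_force: [0.6, 0.3, 0.4]
width: 45.7
time: 15.95
ee_pos: [446.3, -297.6, 314.6]
ee_rot: [-0.672, 0.741, -0.001, 0.001]
contact_force: [0.3, -0.0, -0.0]
width: 45.8
1934 [ 448.42659071 -297.70217839   68.43396677] ((446.33892822265625, -297.5048828125), (26.037010192871094, 44.30793762207031), 84.24024963378906)
```

View pics/w6.png

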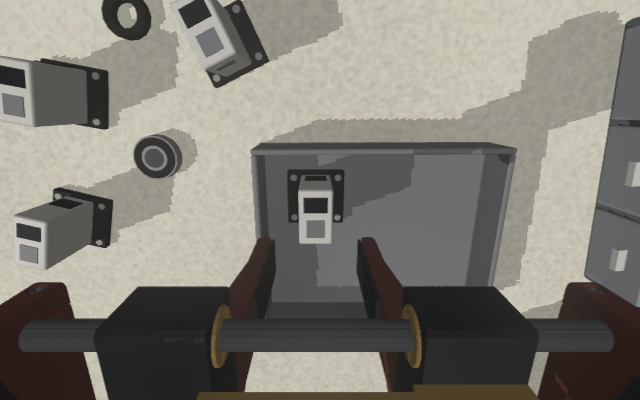

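View pics/t6.png

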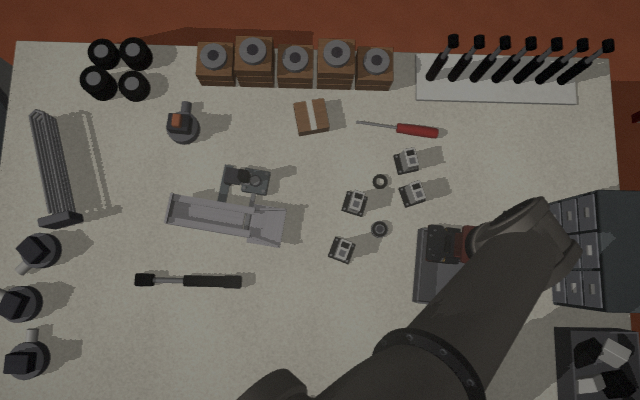

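The unit stands in the tray. Re-measure the rest.

```bash
cat >> h.py <<'E'
def units(p):
    W=cloud(p);H=np.nan_to_num(W[...,2])
    m=((H>57)&(H<70)&(W[...,0]>300)&(W[...,0]<720)&(W[...,1]>-500)&(W[...,1]<60)).astype(np.uint8)
    n,l,s,c=cv2.connectedComponentsWithStats(m)
    for i in range(1,n):
        if s[i,4]>60:
            q=W[l==i]; (cx,cy),(a,b),t=cv2.minAreaRect(q[:,:2].astype(np.float32))
            long=t if a>b else t-90
            long=(long+90)%180-90
            print(np.round(c[i]),s[i,4],'xy',round(cx,1),round(cy,1),'size',round(a),round(b),'long',round(long,1),'z',round(np.median(q[:,2]),1))
E
python3 -c "
from h import *
units(shot('top'))"
```

```text
[411. 157.] 220 xy 658.9 -224.6 size 44 27 long 14.4 z 63.4
[417. 190.] 225 xy 581.2 -237.4 size 44 27 long 19.6 z 63.3
[357. 200.] 224 xy 555.5 -100.3 size 26 45 long -16.1 z 63.7
[343. 249.] 232 xy 444.8 -70.9 size 26 44 long -20.7 z 63.4
```

```bash
python3 -m crank '[[[45,20,0],8.5],[[45,20,0],8.5],[[45,20,0],8],[[0,0,-30],0],[[0,0,0],0],[[0,0,0],0]]'; python3 - <<'E'
from h import *
p=shot('wrist','w7.png');units(p); print(manip.get_obs()['ee_pos'])
E
```

```text
time: 16.85
ee_pos: [580.2, -238.2, 283.2]
ee_rot: [0.816, -0.579, -0.0, 0.0]
contact_force: [0.0, -0.2, 0.4]
width: 46.0
[336. 104.] 3247 xy 659.5 -223.5 size 44 26 long 13.3 z 63.4
[106. 194.] 2809 xy 555.9 -99.6 size 26 45 long -16.0 z 63.3
[315. 224.] 2391 xy 581.9 -236.9 size 44 26 long 18.9 z 63.4
[335. 382.] 775 xy 461.9 -292.8 size 20 36 long -54.9 z 66.4
[ 580.38846161 -238.24994159  283.70459627]
```

View pics/w7.png

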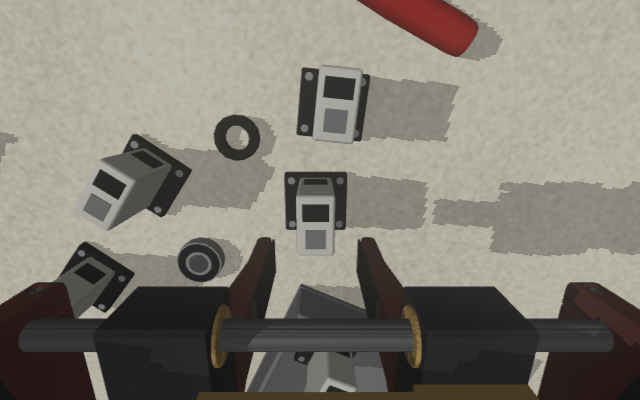

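Centred at (315,213); gripping.

```bash
python3 -m crank '[[[1.2,1.2,-30],0],[[0,0,-30],0],[[0,0,-9.5],0],[[0,0,0],0],[[0,0,0],0]]'; python3 -m crank '[[[0,0,0],0],[[0,0,0],0],[[0,0,0],0],[[0,0,0],0]]' 15; python3 -m crank '[[[0,0,10],0],[[0,0,20],0],[[0,0,30],0],[[0,0,30],0],[[0,0,0],0],[[0,0,0],0],[[0,0,0],0],[[0,0,0],0]]'; python3 -c "
from h import *
feel()"
```

```text
time: 17.52
ee_pos: [582.5, -236.6, 215.1]
ee_rot: [0.816, -0.578, 0.001, -0.0]
contact_force: [-0.7, 0.7, -0.2]
width: 46.3
time: 18.02
ee_pos: [582.4, -236.3, 214.2]
ee_rot: [0.816, -0.578, 0.0, -0.0]
contact_force: [-0.4, 0.1, 5.1]
width: 25.8
time: 19.02
ee_pos: [581.8, -236.0, 302.7]
ee_rot: [0.816, -0.578, -0.001, 0.0]
contact_force: [0.3, -0.1, -4.6]
width: 25.9
Fz [-4.28 -3.03 -4.61 -4.45 -4.76 -3.77 -3.98 -3.43] -4.04
```

Heavy. Carry to above the mouth.

```bash
python3 -m crank '[[[-5,25,10],10],[[-12,50,0],10],[[-14,55,0],10],[[-14,55,0],10],[[-14,55,0],10],[[-14,50,0],10],[[-9,28,0],2],[[-3.5,10,0],0]]'; python3 -m crank '[[[0,0,0],0],[[0,0,0],0],[[0,0,0],0]]'; python3 - <<'E'
from h import *
p=shot('wrist','w8.png');W=cloud(p);H=np.nan_to_num(W[...,2]);np.save('wW.npy',W)
a=np.radians(-8.5);ex=np.array([np.cos(a),np.sin(a)]);ey=np.array([-ex[1],ex[0]])
np.set_printoptions(precision=1,suppress=True)
for z0,z1 in [(48,56),(30,37),(40,47)]:
    m=(H>z0)&(H<z1)&(W[...,0]>440)&(W[...,0]<580)&(W[...,1]>60)&(W[...,1]<340)
    P=W[m][:,:2]-[512.4,211.2];x=P@ex;y=P@ey
    for lo,hi in [(-140,-110),(-110,-80),(-70,-40),(-40,0),(0,50),(50,105)]:
        s=(y>lo)&(y<hi)
        for sg in (1,-1):
            q=s&(x*sg>5)
            if q.sum()>15: print((z0,z1),(lo,hi),q.sum(),np.percentile(x[q],[1,50,99]))
o=manip.get_obs();print(o['ee_pos'],o['ee_rot'])
E
```

```text
time: 20.42
ee_pos: [496.2, 93.5, 313.9]
ee_rot: [0.997, -0.074, 0.0, -0.0]
contact_force: [1.1, -0.1, -3.9]
width: 26.1
time: 20.8
ee_pos: [497.0, 90.5, 313.7]
ee_rot: [0.997, -0.076, 0.0, 0.0]
contact_force: [-0.5, -0.2, -4.8]
width: 25.8
(48, 56) (-70, -40) 900 [18.  25.9 33.9]
(48, 56) (-70, -40) 915 [-34.8 -26.9 -18.9]
(48, 56) (-40, 0) 1392 [18.1 25.9 33.8]
(48, 56) (-40, 0) 1391 [-34.8 -26.8 -19. ]
(48, 56) (0, 50) 1019 [18.1 25.9 33.8]
(48, 56) (0, 50) 1033 [-34.8 -26.9 -19. ]
(30, 37) (-140, -110) 348 [ 5.6 25.9 44.5]
(30, 37) (-140, -110) 459 [-45.4 -32.7  -5.5]
(30, 37) (-110, -80) 1431 [ 5.6 22.  44.2]
(30, 37) (-110, -80) 1485 [-45.1 -22.2  -5.2]
(30, 37) (-70, -40) 516 [ 5.5 12.6 43.4]
(30, 37) (-70, -40) 551 [-44.3 -13.2  -5.4]
(30, 37) (-40, 0) 1008 [ 5.5 11.8 18.7]
(30, 37) (-40, 0) 1117 [-20.  -12.5  -5.1]
(30, 37) (0, 50) 897 [ 5.5 12.1 18.7]
(30, 37) (0, 50) 978 [-19.9 -12.6  -5.3]
(40, 47) (-140, -110) 217 [35.6 39.8 44.2]
(40, 47) (-140, -110) 220 [-44.9 -40.6 -36.4]
(40, 47) (-110, -80) 245 [30.  34.6 38.9]
(40, 47) (-110, -80) 246 [-40.2 -35.3 -31. ]
[496.9  90.8 313.7] [ 1.  -0.1  0.   0. ]
```

View pics/w8.png

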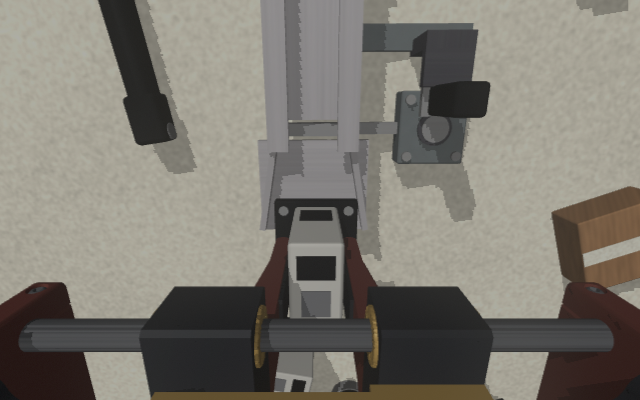

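The wrist cloud puts the rail centre line within 0.5 mm of my estimate, and the unit is aligned with the mouth (plate at (315,215)). Lowering.

```bash
python3 -m crank '[[[-1.6,10,-10],0.2],[[0,0,-25],0],[[0,0,-20],0],[[0,0,-7],0],[[0,0,0],0],[[0,0,0],0],[[0,0,0],0]]'; python3 -m crank '[[[0,0,-2],0],[[0,0,-1],0],[[0,0,0],0],[[0,0,0],0]]'
```

```text
time: 21.72
ee_pos: [495.3, 102.0, 252.3]
ee_rot: [0.997, -0.073, 0.001, -0.0]
contact_force: [0.2, -1.1, -3.9]
width: 25.9
time: 22.22
ee_pos: [495.0, 101.9, 248.7]
ee_rot: [0.997, -0.073, 0.0, 0.0]
contact_force: [0.2, 0.2, -3.4]
width: 25.8
```

```bash
python3 -m crank '[[[0,0,-0.6],-0.2],[[1.2,8,0],0],[[1.5,10,0],0],[[1.5,10,0],0],[[1.5,10,0],0],[[1.5,10,0],0],[[0,0,0],0],[[0,0,0],0]]'
```

```text
time: 23.22
ee_pos: [502.3, 150.2, 248.1]
ee_rot: [0.997, -0.075, 0.0, -0.0]
contact_force: [-0.2, 0.6, -4.4]
width: 25.9
```

```bash
python3 -m crank '[[[2.6,15,0],0],[[2.7,18,0],0],[[2.7,18,0],0],[[2.7,18,0],0],[[2.7,18,0],0],[[0,0,0],0],[[0,0,0],0]]'; python3 -m crank '[[[2.4,17,0],0],[[2.4,17,0],0],[[2,14,0],0],[[0,0,0],0],[[0,0,-0.5],0],[[0,0,0],0]]'
```

```text
time: 24.1
ee_pos: [515.6, 237.8, 248.1]
ee_rot: [0.997, -0.075, 0.0, -0.001]
contact_force: [0.9, 0.3, 0.0]
width: 26.4
time: 24.85
ee_pos: [522.5, 286.4, 248.2]
ee_rot: [0.997, -0.074, 0.001, -0.002]
contact_force: [0.4, 3.6, 3.4]
width: 25.8
```

```bash
python3 -m crank '[[[0,0,0.5],0],[[0,0,0],0],[[0,0,0],0]]' 44; python3 -m crank '[[[0,0,15],0],[[0,0,30],0],[[0,0,30],0],[[0,0,20],0],[[5,-45,0],-10],[[5,-50,0],-10],[[0,0,0],0]]';  python3 - <<'E'
from h import *
p=shot('scene');cv2.imwrite('pics/s9.png',cv2.resize(p['img'][120:300,220:470,::-1],None,fx=3,fy=3))
units(shot('top','t9.png'))
E
```

```text
time: 25.22
ee_pos: [522.3, 284.2, 247.7]
ee_rot: [0.997, -0.075, -0.0, 0.001]
contact_force: [-0.0, -0.1, -0.1]
width: 43.8
time: 26.1
ee_pos: [533.0, 185.0, 344.4]
ee_rot: [0.968, -0.251, 0.001, 0.0]
contact_force: [0.2, 0.1, 0.4]
width: 43.9
[411. 157.] 221 xy 659.4 -224.7 size 44 27 long 14.1 z 63.1
[357. 200.] 222 xy 555.4 -100.2 size 26 45 long -16.4 z 63.5
[343. 249.] 231 xy 444.6 -70.7 size 26 44 long -19.0 z 63.7
[445. 251.] 194 xy 445.5 -297.9 size 27 45 long -5.4 z 68.0
```

View pics/s9.png

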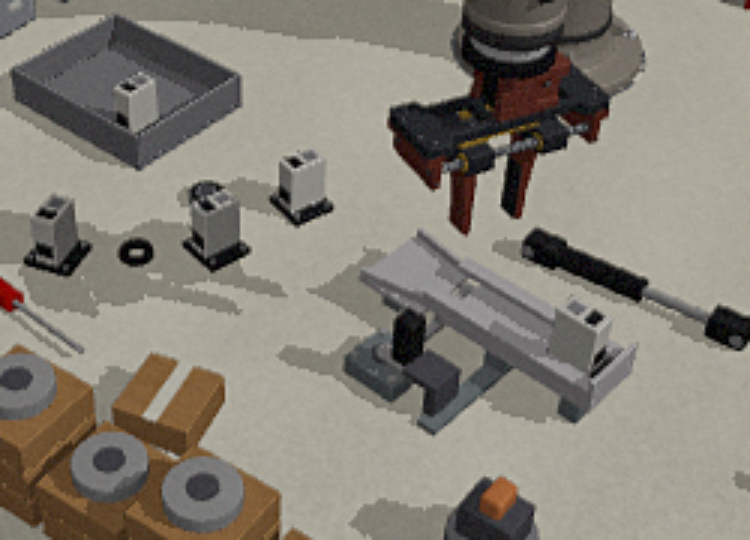

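The unit stands at the far end of the rail (585,340). Next: the unit at (555,-100).

```bash
python3 -m crank '[[[2.8,-35.6,0],-9.6],[[2.8,-35.6,0],-9.6],[[2.8,-35.6,0],-9.6],[[2.8,-35.6,0],-9.6],[[2.8,-35.6,0],-9.6],[[2.8,-35.6,0],-9.6],[[2.8,-35.6,0],-9.6],[[2.8,-35.6,0],-9.6]]'; python3 -m crank '[[[0,0,-30],0],[[0,0,-30],0],[[0,0,0],0],[[0,0,0],0],[[0,0,0],0]]'; python3 - <<'E'
from h import *
p=shot('wrist','w10.png');units(p)
E
```

```text
time: 27.2
ee_pos: [555.7, -94.1, 343.2]
ee_rot: [-0.606, 0.796, 0.0, 0.0]
contact_force: [0.6, 0.6, 0.9]
width: 43.9
time: 27.82
ee_pos: [555.5, -94.7, 284.3]
ee_rot: [-0.606, 0.795, -0.001, 0.001]
contact_force: [-0.3, 0.0, 0.7]
width: 44.1
[489.  22.] 2467 xy 654.1 -224.3 size 33 27 long 13.3 z 63.3
[322. 224.] 2347 xy 556.1 -99.5 size 26 44 long -16.0 z 63.4
[623. 282.] 1221 xy 456.7 -295.5 size 25 30 long -18.9 z 67.7
[321. 368.] 1108 xy 440.9 -68.2 size 26 35 long -19.8 z 63.6
```

View pics/w10.png

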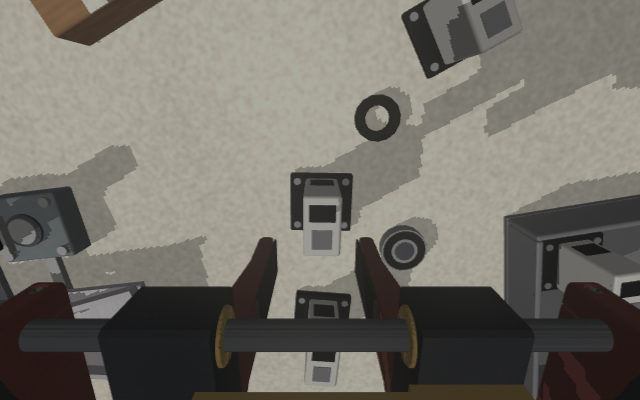

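```bash
python3 -m crank '[[[0.5,-5,-30],-0.5],[[0,0,-30],0],[[0,0,-10],0],[[0,0,0],0],[[0,0,0],0]]'; python3 -m crank '[[[0,0,0],0],[[0,0,0],0],[[0,0,0],0],[[0,0,0],0]]' 15; python3 -m crank '[[[0,0,10],0],[[0,0,20],0],[[0,0,30],0],[[0,0,30],0],[[0,0,10],0],[[0,0,0],0],[[0,0,0],0],[[0,0,0],0]]'; python3 -c "
from h import *
feel()"
```

```text
time: 28.5
ee_pos: [555.8, -100.1, 214.2]
ee_rot: [-0.603, 0.798, -0.001, 0.001]
contact_force: [-0.4, 0.3, 0.1]
width: 44.3
time: 29.0
ee_pos: [555.6, -99.8, 213.6]
ee_rot: [-0.603, 0.798, 0.0, 0.0]
contact_force: [-0.7, 1.8, 6.8]
width: 25.9
time: 30.0
ee_pos: [555.0, -99.8, 312.1]
ee_rot: [-0.603, 0.798, 0.0, -0.001]
contact_force: [-0.9, -0.2, -4.7]
width: 25.9
Fz [-3.75 -3.71 -3.63 -3.66 -4.18 -3.63 -4.48 -3.43] -3.81
```

Heavy. To the mouth.

```bash
python3 -m crank '[[[-6,20,0],9.7],[[-6,20,0],9.7],[[-6,20,0],9.7],[[-6,20,0],9.7],[[-6,20,0],9.7],[[-6,20,0],9.7],[[-6,20,0],9.7],[[-6,20,0],9.7]]'; python3 -m crank '[[[-6,20,0],9.7],[[-5.6,20,0],9.7],[[0,0,0],0],[[0,0,0],0],[[0,0,0],0]]'; python3 - <<'E'
from h import *
shot('wrist','w11.png'); o=manip.get_obs(); print(o['ee_pos'],2*np.degrees(np.arctan(o['ee_rot'][1]/o['ee_rot'][0])))
E
```

```text
time: 31.4
ee_pos: [507.1, 60.5, 313.2]
ee_rot: [0.97, -0.242, 0.0, -0.0]
contact_force: [-0.2, -1.0, -3.8]
width: 25.8
time: 32.02
ee_pos: [496.0, 99.0, 313.1]
ee_rot: [0.997, -0.079, 0.0, 0.0]
contact_force: [-0.1, 0.6, -3.6]
width: 26.2
[495.93326168  99.15168913 313.06893074] -9.047356809713143
```

View pics/w11.png

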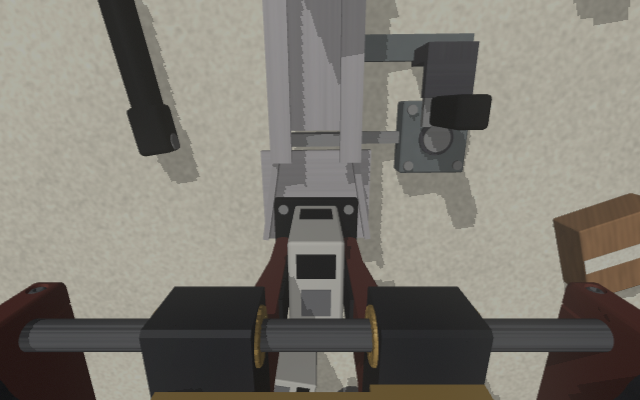

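```bash
python3 -m crank '[[[-0.5,1.5,-10],0.5],[[0,0,-25],0],[[0,0,-20],0],[[0,0,-7],0],[[0,0,-2],0],[[0,0,0],0],[[0,0,0],0],[[0,0,0],0]]'; python3 -m crank '[[[0,0,-0.8],0],[[1.2,8,0],0],[[1.5,10,0],0],[[1.5,10,0],0],[[1.5,10,0],0],[[1.5,10,0],0],[[0,0,0],0],[[0,0,0],0]]'
```

```text
time: 33.08
ee_pos: [495.4, 101.6, 249.5]
ee_rot: [0.997, -0.073, 0.0, -0.0]
contact_force: [-0.3, -0.3, -3.2]
width: 25.8
time: 34.08
ee_pos: [502.3, 149.3, 248.2]
ee_rot: [0.997, -0.073, -0.0, 0.0]
contact_force: [-0.3, -0.0, -4.4]
width: 25.3
```

```bash
python3 -m crank '[[[2.6,15,0],-0.2],[[2.5,17,0],0],[[2.5,17,0],0],[[2.5,17,0],0],[[1.8,12,0],0],[[0,0,0],0],[[0,0,0],0]]'; python3 -m crank '[[[0.7,5,0],0],[[0.7,5,0],0],[[0.7,5,0],0],[[0,0,0],0],[[0,0,0],0]]'
```

```text
time: 34.95
ee_pos: [514.3, 226.9, 248.2]
ee_rot: [0.997, -0.075, -0.0, 0.0]
contact_force: [-0.0, -0.2, -3.5]
width: 25.6
time: 35.58
ee_pos: [516.4, 242.9, 248.2]
ee_rot: [0.997, -0.075, 0.0, -0.0]
contact_force: [0.8, -0.6, -4.0]
width: 26.1
```

```bash
python3 -m crank '[[[0,0,-0.5],0],[[0,0,0],0],[[0,0,0],0],[[0,0,0],0]]' 44; python3 -m crank '[[[0,0,15],0],[[0,0,30],0],[[0,0,30],0],[[0,0,20],0],[[-10,-40,0],-8],[[-10,-50,0],-8],[[0,0,0],0]]';  python3 - <<'E'
from h import *
p=shot('scene');cv2.imwrite('pics/s12.png',cv2.resize(p['img'][120:300,220:470,::-1],None,fx=3,fy=3))
units(shot('top','t12.png'))
E
```

```text
time: 36.08
ee_pos: [516.5, 242.6, 247.9]
ee_rot: [0.997, -0.075, 0.0, -0.0]
contact_force: [-1.3, -1.1, 0.6]
width: 43.8
time: 36.95
ee_pos: [496.0, 148.4, 343.9]
ee_rot: [0.976, -0.217, 0.0, 0.0]
contact_force: [0.3, 0.6, 0.1]
width: 43.8
[411. 157.] 221 xy 659.0 -224.2 size 44 26 long 12.2 z 63.1
[343. 249.] 236 xy 444.7 -70.9 size 26 44 long -20.2 z 63.7
[445. 251.] 202 xy 445.6 -298.3 size 27 45 long -5.9 z 67.6
```

View pics/s12.png

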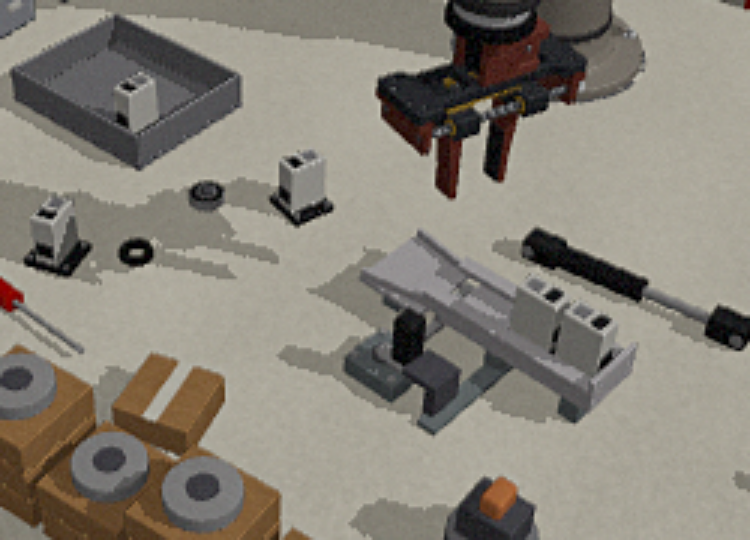

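Two heavies are in the rail. Next: the unit at (445,-71).

```bash
python3 -m crank '[[[-5.7,-24.4,0],-9.5],[[-5.7,-24.4,0],-9.5],[[-5.7,-24.4,0],-9.5],[[-5.7,-24.4,0],-9.5],[[-5.7,-24.4,0],-9.5],[[-5.7,-24.4,0],-9.5],[[-5.7,-24.4,0],-9.5],[[-5.7,-24.4,0],-9.5]]'; python3 -m crank '[[[-5.7,-24,0],-9.2],[[0,0,-30],0],[[0,0,-30],0],[[0,0,0],0],[[0,0,0],0],[[0,0,0],0]]'; python3 - <<'E'
from h import *
p=shot('wrist','w13.png');units(p); o=manip.get_obs(); print(o['ee_pos'],2*np.degrees(np.arctan(o['ee_rot'][1]/o['ee_rot'][0])))
E
```

```text
time: 38.05
ee_pos: [451.5, -42.1, 343.2]
ee_rot: [-0.638, 0.77, -0.0, 0.0]
contact_force: [0.3, -0.8, 0.5]
width: 43.7
time: 38.8
ee_pos: [445.8, -66.4, 283.8]
ee_rot: [-0.575, 0.818, -0.0, 0.001]
contact_force: [-0.5, -0.3, 0.1]
width: 44.2
[320. 226.] 2328 xy 445.1 -70.0 size 26 44 long -20.2 z 63.4
[445.65815774 -66.45485991 283.68491325] -109.7551520461424
```

View pics/w13.png

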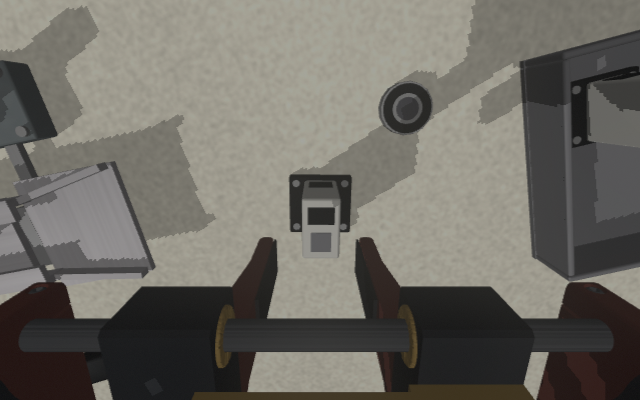

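Centred apart from 3.5 mm in y; gripping.

```bash
python3 -m crank '[[[-0.5,-3.5,-30],-0.4],[[0,0,-30],0],[[0,0,-9.5],0],[[0,0,0],0],[[0,0,0],0]]'; python3 -m crank '[[[0,0,0],0],[[0,0,0],0],[[0,0,0],0],[[0,0,0],0]]' 15; python3 -m crank '[[[0,0,10],0],[[0,0,20],0],[[0,0,30],0],[[0,0,30],0],[[0,0,10],0],[[0,0,0],0],[[0,0,0],0],[[0,0,0],0]]'; python3 -c "
from h import *
feel()"
```

```text
time: 39.48
ee_pos: [445.1, -70.2, 214.2]
ee_rot: [-0.572, 0.82, -0.0, 0.001]
contact_force: [0.0, -0.2, 0.6]
width: 44.0
time: 39.98
ee_pos: [444.9, -70.0, 213.7]
ee_rot: [-0.572, 0.82, 0.0, 0.0]
contact_force: [-1.2, 1.6, 6.7]
width: 26.0
time: 40.98
ee_pos: [444.2, -70.1, 312.5]
ee_rot: [-0.572, 0.82, 0.0, -0.001]
contact_force: [-0.3, -0.7, -4.4]
width: 26.1
Fz [-4.58 -4.47 -4.09 -3.2  -4.26 -3.36 -4.25 -4.38] -4.07
```

Heavy.

```bash
python3 -m crank '[[[5.1,17,0],10.2],[[5.1,17,0],10.2],[[5.1,17,0],10.2],[[5.1,17,0],10.2],[[5.1,17,0],10.2],[[5.1,17,0],10.2],[[5.1,17,0],10.2],[[5.1,17,0],10.2]]'; python3 -m crank '[[[5.1,17,0],10.2],[[5,17,0],10.2],[[0,0,0],0],[[0,0,0],0],[[0,0,0],0]]'; python3 - <<'E'
from h import *
shot('wrist','w14.png'); o=manip.get_obs(); print(o['ee_pos'],2*np.degrees(np.arctan(o['ee_rot'][1]/o['ee_rot'][0])))
E
```

```text
time: 42.38
ee_pos: [485.6, 66.3, 313.2]
ee_rot: [0.97, -0.244, 0.0, 0.0]
contact_force: [-0.3, 0.6, -3.2]
width: 25.9
time: 43.0
ee_pos: [495.3, 98.9, 313.2]
ee_rot: [0.997, -0.073, -0.0, 0.0]
contact_force: [0.2, 1.1, -4.0]
width: 25.7
[495.34992768  99.06869722 313.20982341] -8.345298289670103
```

View pics/w14.png

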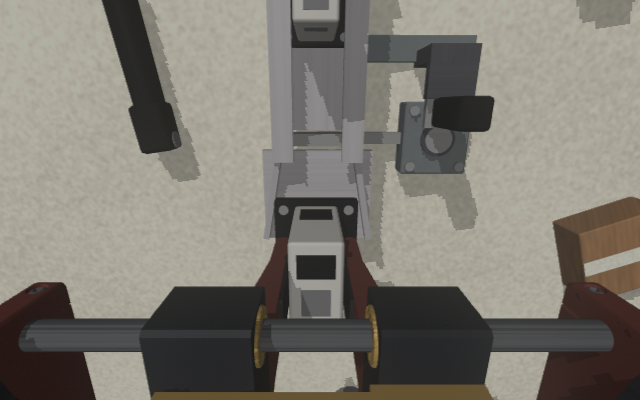

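```bash
python3 -m crank '[[[0,1.5,-10],-0.2],[[0,0,-25],0],[[0,0,-20],0],[[0,0,-7],0],[[0,0,-2],0],[[0,0,0],0],[[0,0,0],0],[[0,0,0],0]]'; python3 -m crank '[[[0,0,-0.8],0],[[1.2,8,0],0],[[1.5,10,0],0],[[1.5,10,0],0],[[1.5,10,0],0],[[1.5,10,0],0],[[0,0,0],0],[[0,0,0],0]]'
```

```text
time: 44.05
ee_pos: [495.7, 101.4, 249.7]
ee_rot: [0.997, -0.073, 0.0, -0.0]
contact_force: [-0.2, -0.1, -4.2]
width: 25.8
time: 45.05
ee_pos: [502.6, 149.0, 248.4]
ee_rot: [0.997, -0.073, -0.0, 0.0]
contact_force: [0.1, -0.3, -4.4]
width: 25.8
```

```bash
python3 -m crank '[[[1.9,12,0],-0.2],[[1.8,12,0],0],[[1.8,12,0],0],[[1.3,8.5,0],0],[[0,0,0],0],[[0,0,0],0],[[0,0,-0.6],0],[[0,0,0],0]]'
```

```text
time: 46.05
ee_pos: [509.5, 193.6, 247.8]
ee_rot: [0.997, -0.075, -0.0, 0.0]
contact_force: [1.4, -0.3, -4.5]
width: 26.1
```

```bash
python3 -m crank '[[[0,0,0],0],[[0,0,0],0],[[0,0,0],0]]' 44; python3 -m crank '[[[0,0,15],0],[[0,0,30],0],[[0,0,30],0],[[0,0,20],0],[[15,-40,0],-8],[[15,-50,0],-8],[[0,0,0],0]]';  python3 - <<'E'
from h import *
p=shot('scene');cv2.imwrite('pics/s15.png',cv2.resize(p['img'][120:300,220:470,::-1],None,fx=3,fy=3))
units(shot('top','t15.png'))
o=manip.get_obs(); print(o['ee_pos'],2*np.degrees(np.arctan(o['ee_rot'][1]/o['ee_rot'][0])))
E
```

```text
time: 46.42
ee_pos: [509.7, 193.9, 248.1]
ee_rot: [0.997, -0.075, 0.0, -0.0]
contact_force: [0.5, 0.4, -0.1]
width: 43.9
time: 47.3
ee_pos: [540.4, 99.3, 344.3]
ee_rot: [0.976, -0.217, 0.001, 0.0]
contact_force: [-0.1, 0.0, 0.5]
width: 44.1
[411. 157.] 223 xy 658.7 -224.3 size 44 28 long 14.8 z 63.4
[445. 251.] 197 xy 445.3 -297.9 size 27 44 long -3.7 z 67.7
[539.59179644 103.66606331 343.61447117] -24.61430548664661
```

View pics/s15.png

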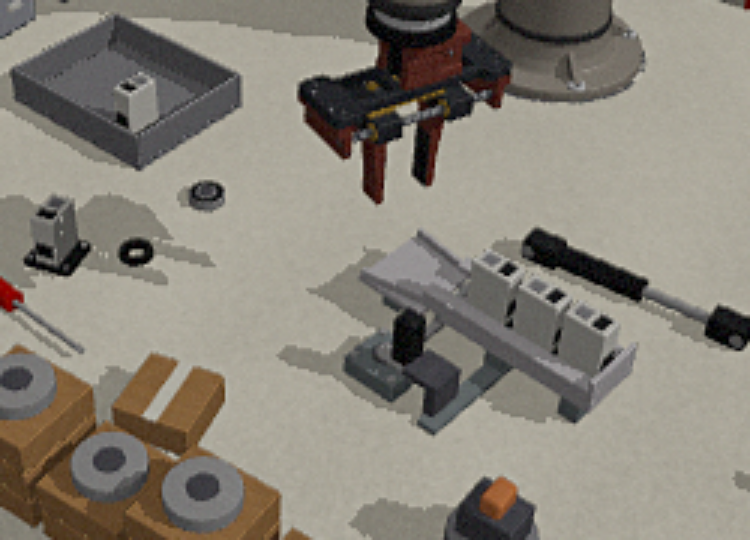

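Three heavies are in the rail. The last unit is at (659,-224).

```bash
python3 -m crank '[[[17,-46.9,0],-7.4],[[17,-46.9,0],-7.4],[[17,-46.9,0],-7.4],[[17,-46.9,0],-7.4],[[17,-46.9,0],-7.4],[[17,-46.9,0],-7.4],[[17,-46.9,0],-7.4],[[0,0,-30],0]]'; python3 -m crank '[[[0,0,-30],0],[[0,0,0],0],[[0,0,0],0],[[0,0,0],0]]'; python3 - <<'E'
from h import *
p=shot('wrist','w16.png');units(p); o=manip.get_obs(); print(o['ee_pos'],2*np.degrees(np.arctan(o['ee_rot'][1]/o['ee_rot'][0])))
E
```

```text
time: 48.4
ee_pos: [659.7, -227.8, 314.9]
ee_rot: [0.785, -0.62, 0.003, -0.0]
contact_force: [-0.0, -0.1, 0.0]
width: 44.0
time: 48.9
ee_pos: [659.1, -224.2, 284.5]
ee_rot: [0.786, -0.618, 0.001, -0.001]
contact_force: [-0.4, 0.1, 0.4]
width: 43.9
[314. 225.] 2327 xy 659.9 -223.4 size 44 26 long 13.4 z 63.5
[ 658.99121307 -224.31901038  284.38220936] -76.35920701319831
```

View pics/w16.png

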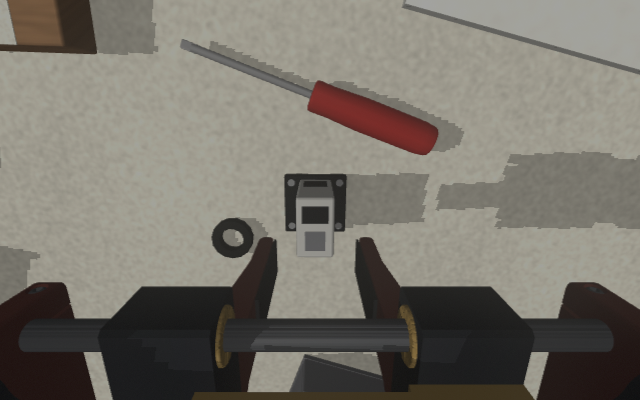

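```bash
python3 -m crank '[[[0.8,0.8,-30],0],[[0,0,-30],0],[[0,0,-10],0],[[0,0,0],0],[[0,0,0],0]]'; python3 -m crank '[[[0,0,0],0],[[0,0,0],0],[[0,0,0],0],[[0,0,0],0]]' 15; python3 -m crank '[[[0,0,10],0],[[0,0,20],0],[[0,0,30],0],[[0,0,30],0],[[0,0,10],0],[[0,0,0],0],[[0,0,0],0],[[0,0,0],0]]'; python3 -c "
from h import *
feel()"
```

```text
time: 49.58
ee_pos: [659.8, -224.1, 214.4]
ee_rot: [0.786, -0.618, 0.001, -0.0]
contact_force: [-0.9, 0.3, 0.7]
width: 44.4
time: 50.08
ee_pos: [659.5, -223.7, 213.5]
ee_rot: [0.786, -0.618, 0.0, -0.0]
contact_force: [-0.8, 0.9, 4.9]
width: 25.8
time: 51.08
ee_pos: [659.0, -223.4, 311.6]
ee_rot: [0.786, -0.618, -0.001, 0.0]
contact_force: [0.1, -0.0, -2.3]
width: 25.7
Fz [-0.49 -2.49 -0.64 -1.4  -1.11 -1.14 -1.19 -1.34] -1.23
```

Light. Into the tray at (437,-392).

```bash
python3 -m crank '[[[-30,-22,0],-5],[[-38,-29,0],-5],[[-38,-29,0],-5],[[-38,-29,0],-4],[[-38,-29,0],0],[[-28,-21,0],0],[[-12.2,-9.4,0],0],[[0,0,0],0]]'; python3 -m crank '[[[0,0,-30],0],[[0,0,-30],0],[[0,0,-22],0],[[0,0,0],0],[[0,0,0],0],[[0,0,0],0]]'
```

```text
time: 52.48
ee_pos: [436.9, -392.4, 313.1]
ee_rot: [-0.673, 0.74, -0.0, 0.0]
contact_force: [0.5, -0.0, -1.4]
width: 25.8
time: 53.22
ee_pos: [437.5, -392.4, 231.9]
ee_rot: [-0.673, 0.74, -0.001, 0.0]
contact_force: [0.1, 0.5, -1.2]
width: 26.3
```

```bash
python3 -m crank '[[[0,0,-8],0],[[0,0,-4.5],0],[[0,0,0],0],[[0,0,0],0]]'; python3 -m crank '[[[0,0,0],0],[[0,0,0],0],[[0,0,0],0]]' 46; python3 -m crank '[[[0,0,15],0],[[0,0,30],0],[[0,0,30],0],[[0,0,25],0],[[5,50,0],5],[[0,0,0],0]]'; python3 - <<'E'
from h import *
p=shot('wrist','w17.png');units(p)
p=shot('scene');cv2.imwrite('pics/s17.png',cv2.resize(p['img'][120:300,220:470,::-1],None,fx=3,fy=3))
p=shot('top','t17.png');units(p)
W=cloud(p);H=np.nan_to_num(W[...,2]);np.save('t17W.npy',W)
m=((H>90)&(H<106)&(W[...,0]>460)&(W[...,0]<570)&(W[...,1]>100)&(W[...,1]<330)).astype(np.uint8)
a=np.radians(-8.5);ex=np.array([np.cos(a),np.sin(a)]);ey=np.array([-ex[1],ex[0]])
n,l,s,c=cv2.connectedComponentsWithStats(m)
for i in range(1,n):
    if s[i,4]>40:
        q=W[l==i];r=cv2.minAreaRect(q[:,:2].astype(np.float32));d=np.array(r[0])-[512,211.3];print('rail',d@ex,d@ey,r[1:],np.median(q[:,2]))
E
```

```text
time: 53.72
ee_pos: [437.1, -392.0, 218.3]
ee_rot: [-0.673, 0.74, 0.0, -0.0]
contact_force: [0.7, 0.8, 0.6]
width: 25.8
time: 54.1
ee_pos: [437.1, -392.1, 218.4]
ee_rot: [-0.673, 0.74, -0.0, -0.0]
contact_force: [-0.3, 0.5, 0.1]
width: 45.8
time: 54.85
ee_pos: [443.1, -339.0, 319.0]
ee_rot: [-0.706, 0.708, 0.001, 0.001]
contact_force: [-0.1, -0.4, 0.8]
width: 45.9
[263. 208.] 1917 xy 446.1 -297.5 size 26 44 long -5.2 z 68.3
[384. 217.] 1826 xy 437.3 -391.9 size 26 44 long -4.6 z 68.3
[444. 251.] 178 xy 445.1 -296.0 size 25 44 long -1.0 z 67.8
rail -1.3401366454658645 82.3639793380654 ((43.930519104003906, 26.12948226928711), 81.6108627319336) 97.6112091627948
rail -0.7296226046331604 32.46253705924142 ((44.056819915771484, 26.103351593017578), 80.72657775878906) 97.44676210632947
rail -0.5033146162277062 -18.95407931257153 ((44.66391372680664, 25.94089126586914), 81.23772430419922) 97.41053880964941
```

View pics/s17.png

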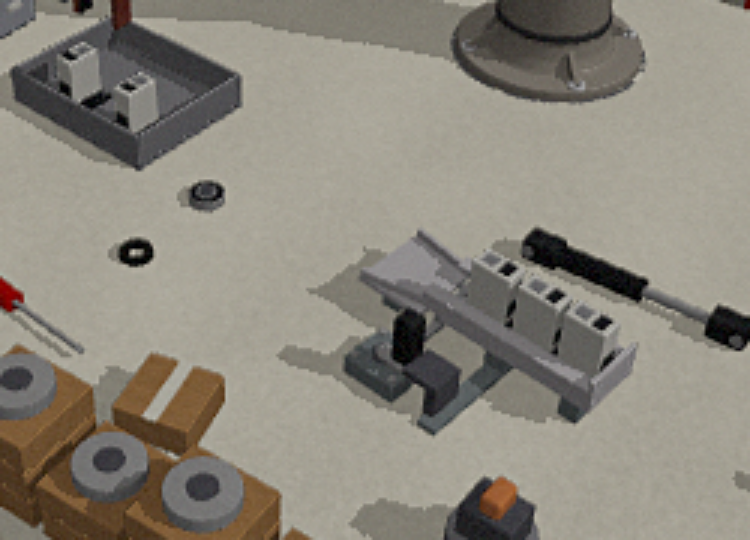

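View pics/t17.png

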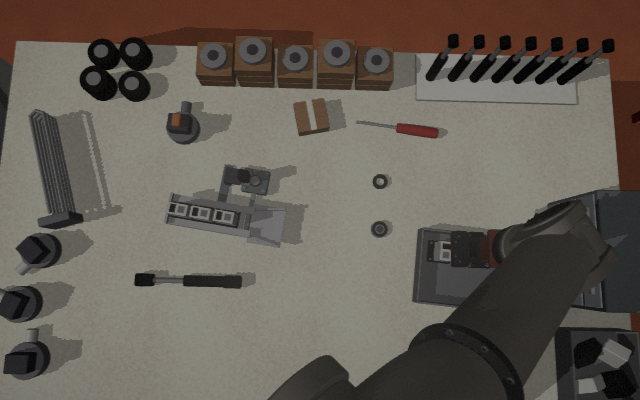

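All five are sorted: the rail units sit at rail y = -19, 32 and 82 mm with their tops at 97.5 mm, and two shells stand in the tray. Next I'll free the knob.

```bash
python3 -m crank '[[[16,50,5],8.2],[[16,50,5],8.2],[[16,50,0],8.2],[[16,50,0],8.2],[[16,50,0],8.2],[[16,50,0],8.2],[[16,50,0],8.2],[[16,50,0],8.2]]' 50; python3 -m crank '[[[16,50,0],8.2],[[17,49,0],8],[[0,0,0],0],[[0,0,0],0],[[0,0,0],0],[[0,0,0],0]]'; python3 - <<'E'
from h import *
p=shot('wrist','w18.png');W=cloud(p)
H=np.nan_to_num(W[...,2])
m=(H>78)&(H<92)&(abs(W[...,0]-605)<30)&(abs(W[...,1]-158)<40)
print(m.sum(),np.median(W[m],0),cv2.minAreaRect(W[m][:,:2].astype(np.float32)))
o=manip.get_obs(); print(o['ee_pos'],2*np.degrees(np.arctan(o['ee_rot'][1]/o['ee_rot'][0])))
E
```

```text
time: 56.0
ee_pos: [571.0, 58.1, 328.7]
ee_rot: [0.977, -0.214, 0.0, 0.0]
contact_force: [1.2, -1.4, -0.3]
width: 50.4
time: 56.75
ee_pos: [603.1, 155.4, 328.5]
ee_rot: [0.997, -0.076, 0.0, 0.0]
contact_force: [-0.6, 0.1, -0.1]
width: 50.3
824 [605.55093989 160.59326026  85.12371212] ((605.5322265625, 159.57879638671875), (21.100601196289062, 21.14996910095215), 81.19324493408203)
[603.10394645 155.78229114 328.54727718] -8.708612876875414
```

View pics/w18.png

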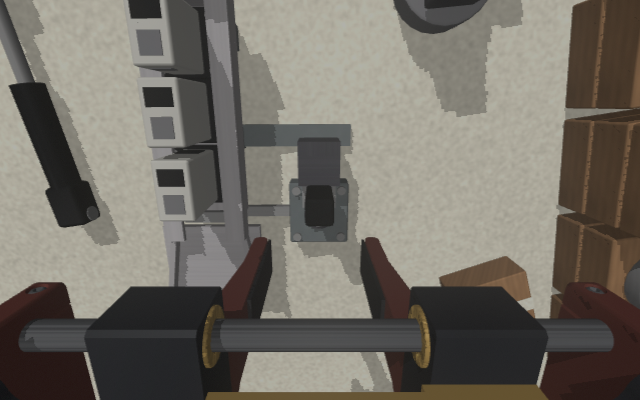

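```bash
python3 -m crank '[[[2.4,3.4,-30],0],[[0,0,-30],0],[[0,0,-25],0],[[0,0,-7.5],0],[[0,0,0],0],[[0,0,0],0]]'; python3 -m crank '[[[0,0,0],0],[[0,0,0],0],[[0,0,0],0],[[0,0,0],0],[[0,0,0],0]]' 10; python3 -m crank '[[[0,0,-2],0],[[0,0,0],0],[[0,0,0],0]]'
```

```text
time: 57.55
ee_pos: [606.1, 160.3, 237.0]
ee_rot: [0.997, -0.075, 0.001, -0.0]
contact_force: [0.3, 0.6, -0.3]
width: 50.0
time: 58.18
ee_pos: [606.1, 160.3, 236.2]
ee_rot: [0.997, -0.075, 0.001, -0.0]
contact_force: [3.2, -0.9, -0.1]
width: 22.1
time: 58.55
ee_pos: [606.2, 160.2, 235.2]
ee_rot: [0.997, -0.075, 0.001, -0.0]
contact_force: [-0.9, -1.3, 9.4]
width: 21.8
```

Pressed a little; slide back and let it rise under control.

```bash
python3 -m crank '[[[-0.7,-4.5,-0.5],0],[[-0.7,-4.5,0],0],[[-0.7,-4.5,0],0],[[-0.7,-4.5,0],0],[[-0.6,-4.2,0],0],[[0,0,0],0],[[0,0,0],0]]'
```

```text
time: 59.42
ee_pos: [602.8, 138.3, 234.8]
ee_rot: [0.997, -0.075, 0.001, -0.001]
contact_force: [0.4, 0.3, 9.9]
width: 22.0
```

```bash
python3 -m crank '[[[0,0,4],0],[[0,0,4],0],[[0,0,4],0],[[0,0,1],0],[[0,0,0],0],[[0,0,0],0]]'; python3 -m crank '[[[0,0,0],0],[[0,0,0],0],[[0,0,0],0],[[0,0,0],0]]' 50;  python3 -m crank '[[[0,0,20],0],[[0,0,30],0],[[0,0,30],0],[[0,0,30],0],[[10,-60,0],0],[[10,-60,0],0],[[10,-60,0],0],[[0,0,0],0]]'; python3 -m crank '[[[0,0,0],0],[[0,0,0],0],[[0,0,0],0]]';python3 - <<'E'
from h import *
p=shot('scene');cv2.imwrite('pics/s19.png',cv2.resize(p['img'][120:300,220:470,::-1],None,fx=3,fy=3))
p=shot('top','t19.png');units(p)
W=cloud(p);H=np.nan_to_num(W[...,2])
m=((H>90)&(H<106)&(W[...,0]>460)&(W[...,0]<640)&(W[...,1]>100)&(W[...,1]<330)).astype(np.uint8)
a=np.radians(-8.5);ex=np.array([np.cos(a),np.sin(a)]);ey=np.array([-ex[1],ex[0]])
n,l,s,c=cv2.connectedComponentsWithStats(m)
for i in range(1,n):
    if s[i,4]>40:
        q=W[l==i];r=cv2.minAreaRect(q[:,:2].astype(np.float32));d=np.array(r[0])-[512,211.3];print('rail',r[0],d@ex,d@ey,r[1:],np.median(q[:,2]))
p=shot('wrist','w19.png')
E
```

```text
time: 60.18
ee_pos: [602.8, 138.4, 247.4]
ee_rot: [0.997, -0.075, 0.001, -0.001]
contact_force: [1.6, -0.0, 5.5]
width: 21.6
time: 60.68
ee_pos: [601.9, 138.1, 246.1]
ee_rot: [0.997, -0.075, -0.0, 0.0]
contact_force: [-0.2, -0.3, -0.0]
width: 49.9
time: 61.68
ee_pos: [631.9, -49.0, 358.5]
ee_rot: [0.997, -0.08, 0.001, 0.002]
contact_force: [-0.2, 0.6, 0.2]
width: 49.9
time: 62.05
ee_pos: [632.2, -40.1, 356.4]
ee_rot: [0.997, -0.074, -0.0, -0.0]
contact_force: [0.1, 0.5, -0.2]
width: 50.0
[445. 251.] 204 xy 445.5 -298.1 size 27 45 long -5.4 z 67.5
[487. 255.] 202 xy 436.3 -392.9 size 27 44 long -4.6 z 67.7
rail (602.1181640625, 135.6458740234375) 100.3106856449854 -61.50281795744143 ((22.36452293395996, 22.138641357421875), 80.03245544433594) 96.99721053903355
rail (523.0321655273438, 293.6081237792969) -1.254928593223515 83.03469799136188 ((44.71269989013672, 25.981706619262695), 81.73717498779297) 97.178436490576
rail (516.0013427734375, 243.51522827148438) -0.804322442535832 32.45280792139286 ((44.00401306152344, 26.179006576538086), 82.07386779785156) 97.21906553196786
rail (508.85296630859375, 192.61546325683594) -0.3507158700985378 -18.944464435289678 ((44.26319122314453, 26.28208351135254), 81.40795135498047) 97.45992525046645
```

View pics/s19.png

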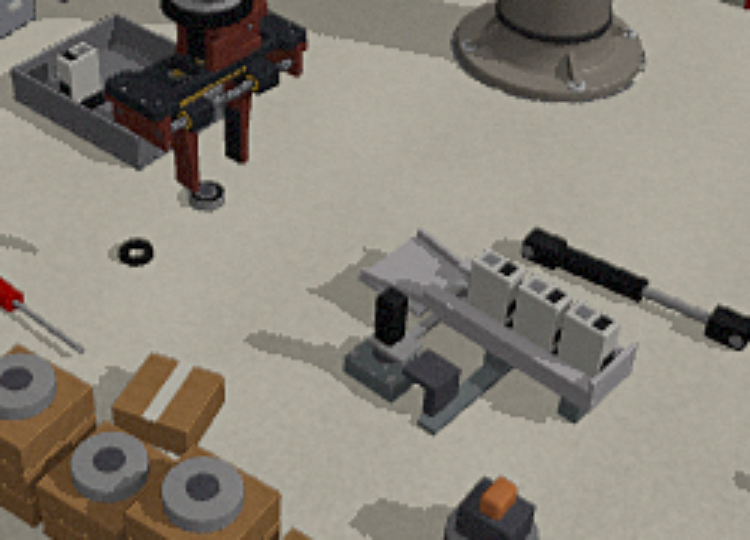

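View pics/t19.png

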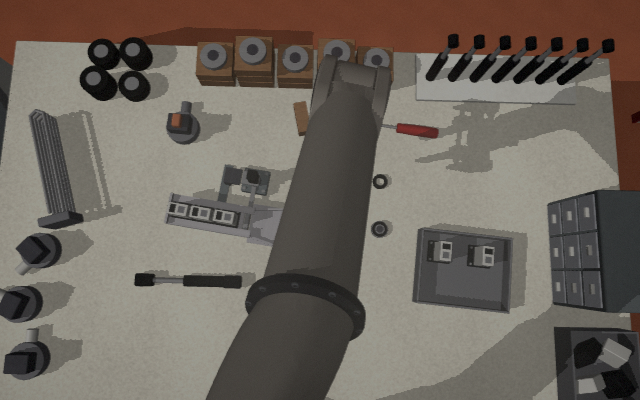

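The knob is back at its starting position (602.1,135.6, top at 97 mm), the stop is up and nothing is touched. Handing in.

```bash
python3 -c "
from station import order
print(order.close_job())"
```

```text
the job is handed in; nothing more can be done
None
```

I pressed the stop down and hooked it, weighed and sorted all five units, then unhooked the knob so the stop came up again. I handed the job in after about 62 s; it reports no verdict.

- **Heavy units:** three felt about 3.8–4.1 N. They stand in the rail past the stop at rail y of about -19, 32 and 83 mm, within 1.5 mm of the centre line, with their tops at about 97 mm as they should be on the rail floor.
- **Light units:** two felt about 1.2–1.35 N. Both stand upright in the tray.
- **Stop and knob:** the knob is within about 0.2 mm of where it started, with its top at 97 mm, so the stop should be up. I judged this from the knob; I did not measure the stop bar itself.
- **Other items:** the bearing, shaft seal, carton and the rest look unmoved in the pictures. I compared those by eye and did not measure them.

No check failed or disagreed, and none of the units was knocked aside during the run.

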